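# Find the buggy wheel with the worn bearing

## Robot

A 6-joint arm with a two-finger parallel gripper is mounted at the origin on the work surface. World frame = base frame: x ahead of the robot, y to its left, z up, the work surface at z = 0. Lengths are in m, angles in rad, forces in N, time in s.
With the tool pointing down it reaches from about 0.35 to 0.925 m from the base axis. Payload 6.4 kg.
Tool frame: the origin (TCP) lies at the very end of the fingers, on their centre line; the grasp point (between the pads) lies 19 mm behind it; x points along the fingers, y is the direction in which the jaws open and shut, and the axes are right-handed (so a half turn about x gives the same grasp; the last joint's range is limited). The gripper opens to 94 mm and grips with 3 to 60 N. Pads are 16 mm wide; open, the fingers measure 119 mm over their backs; the gripper's body (75 mm by 177 mm) begins 78 mm behind the grasp point.
Start: joints at [-0.174, 0.245, 1.558, -0, 1.339, -0.174], TCP at [0.65, 0, 0.169] pointing down, gripper open.
Joint ranges: [-3.13, 3.13], [-1.02, 2.26], [0.13, 2.54], [-0.95, 4.09], [0.21, 2.88], [-2.74, 2.74]. Speed limits (rad/s): [2.57, 2.57, 3.14, 3.14, 3.14, 3.14].

## Interface

Orientations are given as a 3x3 rotation matrix whose columns are the frame's x, y, z axes.
In Python, from station import monitor, viewer, hand_in gives the robot as it stands.
- The arm moves only by the shell command python3 -m jog 'ROWS' [FORCE]. ROWS is JSON, one flat list of numbers, 5 for each row, row after row: the shift along the tool's x, y, z in mm, then the turn about the tool's x in degrees, then the finger opening in mm, from 0 to 94. A call has 1 to 10 rows; each row is the pose to reach, as a shift and turn from the pose commanded when the call began, along the tool's axes at that moment; what a row does not reach only later rows make up. A row lasts 1/10 s, in which the tool goes at most 50 mm and 8.59 degrees, less where a joint would pass 70% of its speed; a pose out of reach is approached as far as the arm can. A call with a gripper value outside its range is refused whole. The fingers move at their own pace and stop on an object; FORCE is the grip in N (left out, the last holds). Time passes only in rows, so rows that repeat a pose let the fingers close. It gives the time, the measured TCP pose, the force and the opening at its end, in the units of the state.
- monitor.get_state(): the state, without advancing time (a new reading comes with each control period).
- viewer.grab_frame(name): name is "scene" or "side" or "wrist"; returns a dict with "pixels" (480x640x3 uint8, red, green, blue), "range_z" (480x640 float32, m along the optical axis (not along the pixel's ray), 0 where there is no reading), "fx", "fy", "cx", "cy" (pixels), "rvec" (rotation vector, rad) and "tvec" (3), from world to camera coordinates, as OpenCV has them; the wrist camera has in their place "T_tool_cam" (4x4, takes a point from camera to tool coordinates, whose origin is the TCP and whose axes are the tool frame's). Camera axes: x right, y down, z forward; pixel columns grow to the right and rows downward; lengths in m; the calibration is good to about 2 mm. The wrist camera is an equidistant fisheye: a pixel r from the principal point sees the ray r / f radians off the axis. A picture is of the moment at which its call begins: read the wrist's pose just before it.
- hand_in(): hands the job in, once; it reports no verdict.
The state is a dict: "clock": time; "joint_pos": joint angles; "qd": joint speeds; "effort": joint torques, N m; "tool_pos": TCP position; "tcp_rot": TCP orientation; "force": force on the tool from outside, world axes, zero at the start; "wrist_torque": the same for the moment, N m; "width": finger opening in m.
Only numpy, scipy, OpenCV 4.12 (cv2) and the standard library are available. Lean on these libraries where they do the work, as an engineer would, in place of code of your own. Each camera call takes 0.05 s, during which the arm holds its last target.

## Task

One of the three buggy wheels has a worn bearing: find it by gently rocking the tops of the wheels sideways along their axles, pressing no wheel harder than 10 N. Rock the worn one fully over towards its gearbox, then fully over the other way, and leave it leaning away from its gearbox with the marker ring dropped over its module's peg, lying flat on the block. Leave everything else on the bench where it is.

Things in the scene. Friction and masses are not known exactly. Their poses are not given: they have to be found in the camera images.
- module_a: left (+y) wheel module of three alike, fixed to the bench; origin on the bench under the wheel's centre. y axis: along the axle, towards the grey gearbox; x axis: in the wheel's plane, away from the marker peg. Base board 235 x 70 x 10 mm. Rubber-tyred wheel 120 mm across, 26 mm wide (y -13 to +13), axle at z 75 mm, tyre top at z 135 mm.
- wheel_a: wheel of module_a; origin at its centre, on the axle, axes as the module's. Press no wheel with more than 10 N. Beside the wheel stand an aluminium bracket (y 25 to 35 mm, 26 mm wide in x, up to 88 mm above the bench) and the gearbox (y 35 to 69, 34 mm wide, up to 87 mm): higher up, both sides of the tyre are clear. The gearbox keeps the wheel from rolling
- top_a (a point): middle of the tyre's top, module_a; moves with the wheel, which tips only sideways, about the module's x direction at axle height. Sound bearing: the top gives under 1 mm either way, then stands hard; worn one: about 6.5 mm either way. A dry drag (some 0.5 N here, no spring) keeps it where it is left; all start upright. Which is worn changes and cannot be seen
- seat_a (a point): foot of the marker peg of module_a: centre of the top face, 42 mm above the bench, of a plywood block (50 x 44 mm), 120 mm in front of the wheel's centre (module x = -120 mm); the upright aluminium peg there is 12 mm thick and ends 24 mm above this point
- module_b: middle wheel module of three alike, fixed to the bench; origin on the bench under the wheel's centre. y axis: along the axle, towards the grey gearbox; x axis: in the wheel's plane, away from the marker peg. Base board 235 x 70 x 10 mm. Rubber-tyred wheel 120 mm across, 26 mm wide (y -13 to +13), axle at z 75 mm, tyre top at z 135 mm.
- wheel_b: wheel of module_b; origin at its centre, on the axle, axes as the module's. Press no wheel with more than 10 N. Beside the wheel stand an aluminium bracket (y 25 to 35 mm, 26 mm wide in x, up to 88 mm above the bench) and the gearbox (y 35 to 69, 34 mm wide, up to 87 mm): higher up, both sides of the tyre are clear. The gearbox keeps the wheel from rolling
- top_b (a point): middle of the tyre's top, module_b; moves with the wheel, which tips only sideways, about the module's x direction at axle height. Sound bearing: the top gives under 1 mm either way, then stands hard; worn one: about 6.5 mm either way. A dry drag (some 0.5 N here, no spring) keeps it where it is left; all start upright. Which is worn changes and cannot be seen
- seat_b (a point): foot of the marker peg of module_b: centre of the top face, 42 mm above the bench, of a plywood block (50 x 44 mm), 120 mm in front of the wheel's centre (module x = -120 mm); the upright aluminium peg there is 12 mm thick and ends 24 mm above this point
- module_c: right (-y) wheel module of three alike, fixed to the bench; origin on the bench under the wheel's centre. y axis: along the axle, towards the grey gearbox; x axis: in the wheel's plane, away from the marker peg. Base board 235 x 70 x 10 mm. Rubber-tyred wheel 120 mm across, 26 mm wide (y -13 to +13), axle at z 75 mm, tyre top at z 135 mm.
- wheel_c: wheel of module_c; origin at its centre, on the axle, axes as the module's. Press no wheel with more than 10 N. Beside the wheel stand an aluminium bracket (y 25 to 35 mm, 26 mm wide in x, up to 88 mm above the bench) and the gearbox (y 35 to 69, 34 mm wide, up to 87 mm): higher up, both sides of the tyre are clear. The gearbox keeps the wheel from rolling
- top_c (a point): middle of the tyre's top, module_c; moves with the wheel, which tips only sideways, about the module's x direction at axle height. Sound bearing: the top gives under 1 mm either way, then stands hard; worn one: about 6.5 mm either way. A dry drag (some 0.5 N here, no spring) keeps it where it is left; all start upright. Which is worn changes and cannot be seen
- seat_c (a point): foot of the marker peg of module_c: centre of the top face, 42 mm above the bench, of a plywood block (50 x 44 mm), 120 mm in front of the wheel's centre (module x = -120 mm); the upright aluminium peg there is 12 mm thick and ends 24 mm above this point
- ring_center (a point): centre (half-way up) of the loose plain aluminium marker ring: outside 40 mm, bore 24 mm, 14 mm high, 35 g; starts lying flat on the plinth
- plinth: fixed plywood block 60 x 60 x 40 mm on which the ring starts; origin centre of its underside. It stands in the gap left or right of the middle module
- tray: small grey open plastic tray 70 x 60 x 25 mm, in the gap that the plinth does not take; bystander, origin at its underside; leave alone
- screwdriver: black-handled screwdriver 160 mm long, lying behind the modules; bystander, origin at its underside; leave alone
- mug: white mug 92 mm high, rim 80 mm, back left; bystander, origin at its underside; leave alone
- tape_tin: round steel tin 52 mm across, 38 mm high, behind the modules; bystander, origin at its underside; leave alone
- battery_box: black battery box 60 x 32 x 20 mm, front left; bystander, origin at its underside; leave alone
- mouse: black computer mouse 105 x 60 x 32 mm, front right; bystander, origin at its underside; leave alone
- spray: white bottle 48 mm across, 130 mm high, back right; bystander, origin at its underside; leave alone
- ring: the same marker ring; origin at the centre of its underside

How it is judged:
On the way, in this order (a step that is already met when the one before it is completed fails the run):
1. the worn wheel has been rocked over towards its gearbox (tyre top more than 5 mm that way) ((y of top_a in the frame of module_a above 0.005 m or y of top_b in the frame of module_b above 0.005 m or y of top_c in the frame of module_c above 0.005 m)), for 0.1 s.
2. then over the other way (tyre top more than 5 mm away from the gearbox) ((y of top_a in the frame of module_a below -0.005 m or y of top_b in the frame of module_b below -0.005 m or y of top_c in the frame of module_c below -0.005 m)), for 0.1 s.
At the end, for the whole second after the job is handed in: The wheel with the worn bearing leans away from its gearbox (tyre top more than 5 mm that way), and the ring lies flat (within 0.15 rad) and still on the block of that same module, round its peg (centre within 9 mm of the peg's axis and less than 10 mm above the block) (((y of top_a in the frame of module_a below -0.005 m and horizontal distance between ring_center and seat_a below 0.009 m and z of ring_center in the frame of seat_a below 0.01 m) or (y of top_b in the frame of module_b below -0.005 m and horizontal distance between ring_center and seat_b below 0.009 m and z of ring_center in the frame of seat_b below 0.01 m) or (y of top_c in the frame of module_c below -0.005 m and horizontal distance between ring_center and seat_c below 0.009 m and z of ring_center in the frame of seat_c below 0.01 m)) and (angle between ring_center's own z axis and vertical below 0.15 rad or angle between ring_center's own z axis and vertical above 2.99 rad) and linear speed of ring below 0.02 m/s); the robot touches nothing.
It fails at once if the robot pressed a wheel with more than 10 N (contact force between any of the fingers, the arm and wheel_a above 10 N or contact force between any of the fingers, the arm and wheel_b above 10 N or contact force between any of the fingers, the arm and wheel_c above 10 N).
It fails at once if a bystander was moved by more than 20 mm (distance of any of tray, screwdriver, mug, tape_tin, battery_box, mouse, spray from where it was at the start of the episode above 0.02 m).
It also fails if it takes over 72 s, if anything falls off the work surface, if the arm or the gripper's body presses on something with over 40 N, if the wrist force passes 120 N, or if a joint passes its speed limit or range.

## Working session

There is one attempt and no reset: what is moved stays moved. The work goes in short steps, Python scripts to look and compute and a shell command to move; the robot and the scene stay as the last step left them, time stands still between calls to the robot, and variables do not carry over. Pictures are saved under pics/ and viewed, and the job is handed in when it is done.

```bash
ls; mkdir -p pics; cat > h.py <<'E'
import numpy as np,cv2
from station import monitor,viewer
def save(n,f):
    fr=viewer.grab_frame(n); cv2.imwrite(f'pics/{f}.png',fr['pixels'][:,:,::-1]); np.savez(f'{f}.npz',**fr); return fr
def world(fr,u,v,z=None):
    R,_=cv2.Rodrigues(np.array(fr['rvec'],float)); t=np.array(fr['tvec']).ravel()
    ray=np.array([(u-fr['cx'])/fr['fx'],(v-fr['cy'])/fr['fy'],1.])
    if z is None: d=float(fr['range_z'][int(v),int(u)]); return R.T@(ray*d-t)
    o=-R.T@t; d=R.T@ray; return o+d*(z-o[2])/d[2]
E
python3 - <<'E'
from h import *
s=monitor.get_state(); print(s)
for n in ['scene','side']:
    f=save(n,n+'0'); print(n,f['fx'],f['cx'],f['cy'],f['rvec'],f['tvec'])
E
```

```text
pics
{'clock': 0.0, 'joint_pos': array([-1.74077795e-01,  2.45802900e-01,  1.55899947e+00, -1.66066613e-05,
        1.33871835e+00, -1.74113424e-01]), 'qd': array([ 0.00104242,  0.00139417, -0.00013717, -0.00011781, -0.00083918,
        0.00035294]), 'effort': array([ 8.38778797e-04, -4.15839279e+01, -3.14599335e+01,  6.84806099e-02,
        3.33599187e-02, -1.41738678e-04]), 'tool_pos': array([6.49326508e-01, 1.33594773e-04, 1.68260407e-01]), 'tcp_rot': array([[-1.90172484e-03,  9.99998191e-01,  3.91614514e-05],
       [ 3.18023582e-04,  3.97663147e-05, -9.99999949e-01],
       [-9.99998141e-01, -1.90171229e-03, -3.18098631e-04]]), 'force': array([ 0.12858405, -0.02223338, -0.83116042]), 'wrist_torque': array([-0.01138645, -0.00972042,  0.04861403]), 'width': 0.09392358552130745}
scene 558.5902163780869 313.8995875911834 239.1061774225017 [ 1.70189919  1.4862458  -0.82845815] [-0.06641267 -0.21001121  2.01241451]
side 525.6923283875275 325.00876813162955 246.47704839305936 [ 0.07819059 -2.83236183  1.29168395] [0.58394187 0.11097389 1.23054634]
```

View pics/scene0.png

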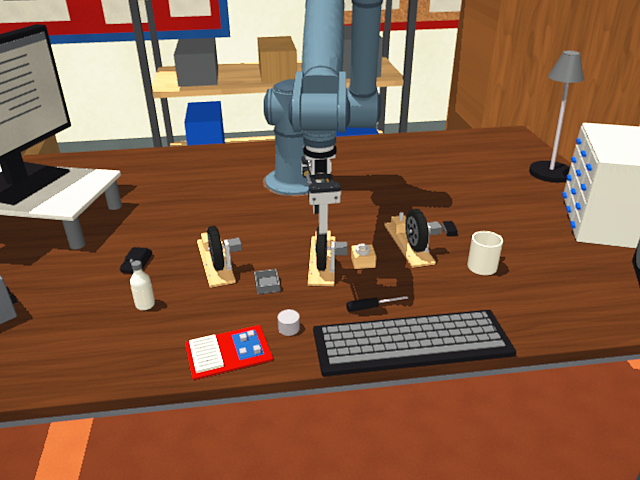

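View pics/side0.png

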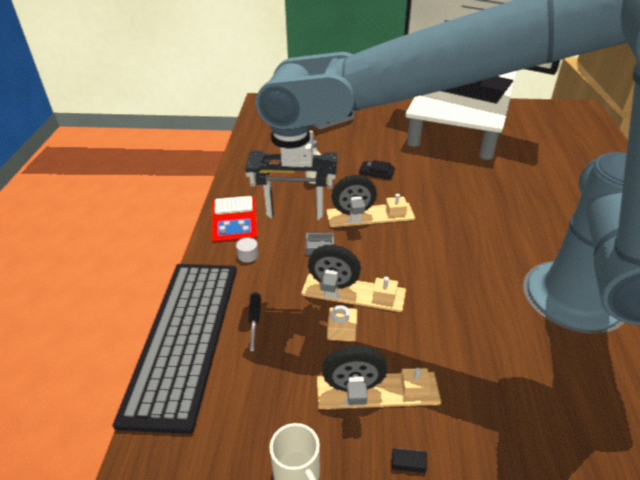

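```bash
python3 - <<'E'
import cv2
a=cv2.imread('pics/side0.png'); 
cv2.imwrite('pics/s1.png',cv2.resize(a[165:325,295:425],None,fx=4.6,fy=3.7,interpolation=cv2.INTER_CUBIC)[:, :])
cv2.imwrite('pics/s2.png',cv2.resize(a[265:415,305:455],None,fx=4,fy=4,interpolation=cv2.INTER_CUBIC))
cv2.imwrite('pics/s1.png',cv2.resize(a[165:315,295:425],None,fx=4,fy=4,interpolation=cv2.INTER_CUBIC))
b=cv2.imread('pics/scene0.png')
cv2.imwrite('pics/c1.png',cv2.resize(b[200:300,190:390],None,fx=4,fy=4,interpolation=cv2.INTER_CUBIC))
cv2.imwrite('pics/c2.png',cv2.resize(b[195:295,340:480],None,fx=5,fy=5,interpolation=cv2.INTER_CUBIC))
E
```

```text
(no output)
```

View pics/s1.png

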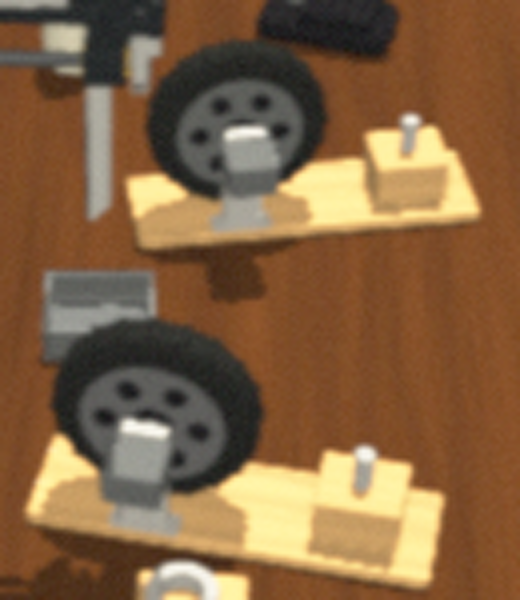

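View pics/s2.png

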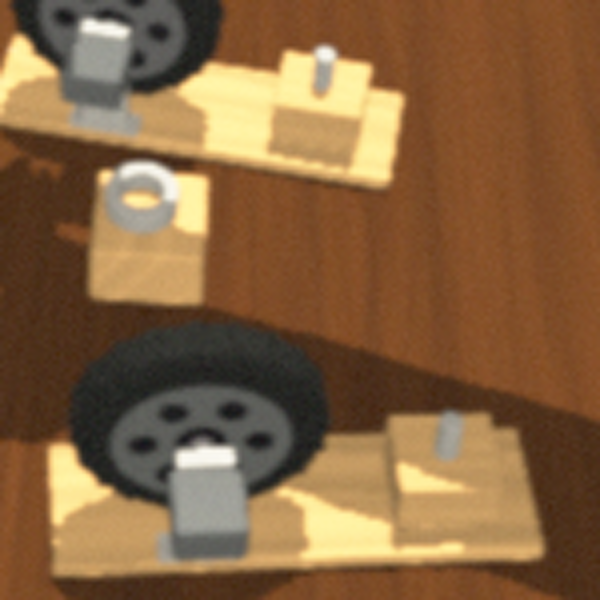

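View pics/c1.png

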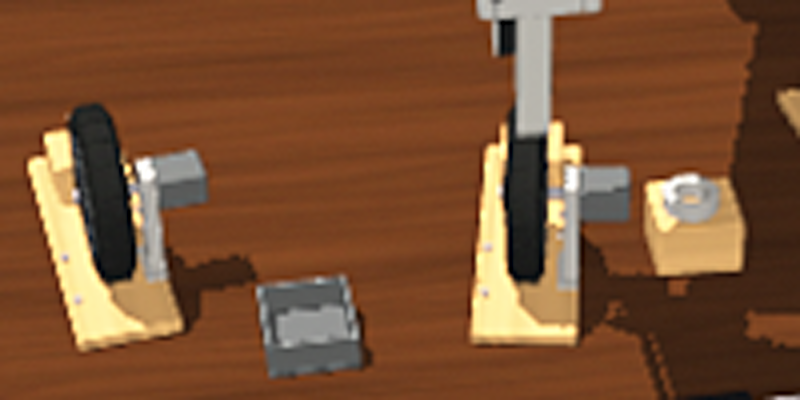

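View pics/c2.png

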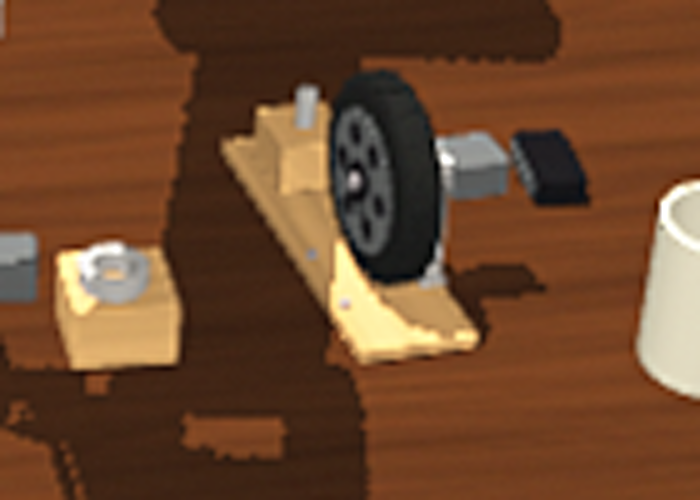

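```bash
cat > fit.py <<'E'
from h import *
from scipy.optimize import least_squares
F={n:dict(np.load(n+'0.npz')) for n in ['side','scene']}
def s1(x,y): return (x/4+295-.4,y/4+165-.4)
def s2(x,y): return (x/4+305-.4,y/4+265-.4)
def c1(x,y): return (x/4+190-.4,y/4+200-.4)
def c2(x,y): return (x/5+340-.4,y/5+195-.4)
obs={'c':[(s1(127,178)),(s1(458,153)),(s1(480,214)),(s1(140,240)),s1(410,118)],
'b':[s1(55,437),s1(443,490),s1(430,573),s1(28,513),s1(365,451)],
'a':[s2(48,443),s2(518,430),s2(543,553),s2(55,570),s2(450,413)]}
def proj(f,P):
    return cv2.projectPoints(np.array(P,float),np.array(f['rvec'],float),np.array(f['tvec'],float),np.array([[f['fx'],0,f['cx']],[0,f['fy'],f['cy']],[0,0,1]],float),None)[0][:,0]
# order FL(+x,-y) FR(-x,-y) NR(-x,+y) NL(+x,+y); board x extent unknown offset e
for m,o in obs.items():
    for i in range(4): print(m,i,world(F['side'],*o[i],z=.01).round(4))
    print(m,'peg',world(F['side'],*o[4],z=.066).round(4))
print('ring',world(F['side'],*s2(142,188),z=.054).round(4),world(F['scene'],*c1(691,192),z=.054),world(F['scene'],*c2(115,268),z=.054))
E
python3 fit.py
```

```text
c 0 [ 0.5975 -0.2861  0.01  ]
c 1 [ 0.3652 -0.3275  0.01  ]
c 2 [ 0.3547 -0.2577  0.01  ]
c 3 [ 0.5849 -0.2173  0.01  ]
c peg [ 0.4056 -0.2888  0.066 ]
b 0 [ 0.6266 -0.0241  0.01  ]
b 1 [0.3952 0.0085 0.01  ]
b 2 [0.4063 0.0748 0.01  ]
b 3 [0.6371 0.0401 0.01  ]
b peg [0.4457 0.0358 0.066 ]
a 0 [0.5865 0.266  0.01  ]
a 1 [0.3515 0.2455 0.01  ]
a 2 [0.3466 0.3155 0.01  ]
a 3 [0.5782 0.3373 0.01  ]
a peg [0.394  0.2783 0.066 ]
ring [0.5449 0.1331 0.054 ] [0.5457634  0.13105479 0.054     ] [0.54881677 0.13112735 0.054     ]
```

```bash
cat > cloud.py <<'E'
from h import *
def cloud(fr):
    z=np.array(fr['range_z']);v,u=np.mgrid[:480,:640]
    R,_=cv2.Rodrigues(np.array(fr['rvec'],float)); t=np.array(fr['tvec']).ravel()
    P=np.stack([(u-fr['cx'])/fr['fx']*z,(v-fr['cy'])/fr['fy']*z,z],-1)
    return ((P-t)@R)[z>0]
E
python3 - <<'E'
from cloud import *
M={'c':((.5237,-.2677),10.1),'b':((.5645,.0187),-8.2),'a':((.5135,.2888),5.)}
for n in ['side','scene']:
    C=cloud(dict(np.load(n+'0.npz')))
    for m,(o,yaw) in M.items():
        c,s=np.cos(np.radians(yaw)),np.sin(np.radians(yaw))
        d=C[:,:2]-o; X=d@[c,s];Y=d@[-s,c];Z=C[:,2]
        k=(abs(X)<.075)&(abs(Y)<.03)&(Z>.095)&(Z<.15)
        print(n,m,'tyre',k.sum(),'X',np.percentile(X[k],[2,98]).round(4),'Y',np.percentile(Y[k],[2,15,50,85,98]).round(4),'z',Z[k].max().round(4))
        k=(abs(X)<.04)&(abs(Y)<.02)&(Z>.125)&(Z<.15)
        print('   top Y',np.percentile(Y[k],[2,50,98]).round(4), 'n',k.sum(), 'zmed',np.median(Z[k]).round(4))
        k=(abs(X+.12)<.03)&(abs(Y)<.03)&(Z>.05)&(Z<.08)
        print('   peg',k.sum(),X[k].mean().round(4),Y[k].mean().round(4),Z[k].max().round(4))
        k=(abs(X+.12)<.035)&(abs(Y)<.035)&(Z>.037)&(Z<.047)
        print('   block',k.sum(),np.percentile(X[k],[2,98]).round(4),np.percentile(Y[k],[2,98]).round(4))
    k=(abs(C[:,0]-.545)<.05)&(abs(C[:,1]-.132)<.05)&(C[:,2]>.05)&(C[:,2]<.06)
    print(n,'ring',k.sum(),C[k].min(0),C[k].max(0),C[k].mean(0))
    k=(abs(C[:,0]-.545)<.06)&(abs(C[:,1]-.132)<.06)&(C[:,2]>.035)&(C[:,2]<.06)
    print('plinth',C[k].min(0),C[k].max(0))
E
```

```text
side c tyre 576 X [-0.0521  0.0496] Y [-0.0063  0.0037  0.0126  0.0161  0.0184] z 0.1365
   top Y [-0.0069  0.0076  0.0174] n 156 zmed 0.1302
   peg 26 -0.121 0.0036 0.0662
   block 174 [-0.1455 -0.0965] [-0.0193  0.0248]
side b tyre 802 X [-0.0544  0.0474] Y [-0.0103 -0.0023  0.0085  0.0116  0.0139] z 0.1377
   top Y [-0.0108  0.0027  0.0117] n 240 zmed 0.1308
   peg 38 -0.1215 0.0044 0.0677
   block 297 [-0.1456 -0.0976] [-0.0188  0.0248]
side a tyre 1191 X [-0.0527  0.0511] Y [-0.0021  0.0037  0.0157  0.019   0.0205] z 0.1379
   top Y [-0.0028  0.0095  0.0193] n 408 zmed 0.1314
   peg 54 -0.1199 0.0067 0.0696
   block 478 [-0.1446 -0.0961] [-0.0162  0.0267]
side ring 145 [0.52562143 0.11422368 0.0500558 ] [0.56228466 0.15697916 0.0576817 ] [0.5433779  0.13574879 0.05316019]
plinth [0.5084553  0.1084569  0.03506727] [0.56946875 0.17111633 0.0576817 ]
scene c tyre 305 X [-0.0263  0.0573] Y [-0.0161 -0.0136 -0.004   0.0056  0.0102] z 0.1381
   top Y [-0.0141 -0.0029  0.0096] n 120 zmed 0.1318<stdin>:13: RuntimeWarning: Mean of empty slice.
  ret = ret.dtype.type(ret / rcount)
Traceback (most recent call last):
ValueError: zero-size array to reduction operation maximum which has no identity
```

```bash
python3 - <<'E'
from h import *
f=save('wrist','w0'); print(f['fx'],f['fy'],f['cx'],f['cy'],f['T_tool_cam'])
E
```

```text
371.64829954431775 371.64829954431775 317.56541988277104 240.11191289271096 [[ 6.91896884e-04 -2.60326965e-01  9.65520271e-01 -2.15188530e-01]
 [ 9.99999746e-01  3.43848807e-04 -6.23895335e-04 -3.03894618e-04]
 [-1.69576214e-04  9.65520457e-01  2.60327136e-01 -7.53595429e-02]
 [ 0.00000000e+00  0.00000000e+00  0.00000000e+00  1.00000000e+00]]
```

View pics/w0.png

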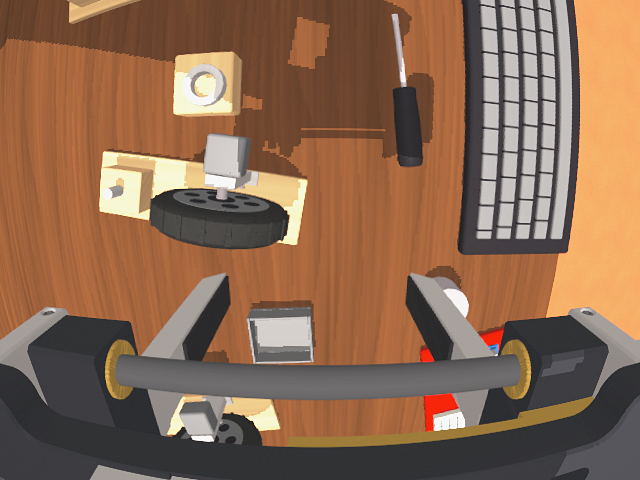

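```bash
cat >> h.py <<'E'
def wworld(fr,s,u,v,z):
    x,y=(u-fr['cx'])/fr['fx'],(v-fr['cy'])/fr['fy']; r=np.hypot(x,y)
    d=np.array([np.sin(r)*x/r,np.sin(r)*y/r,np.cos(r)]); T=np.array(fr['T_tool_cam'])
    R=np.array(s['tcp_rot']); o=R@T[:3,3]+s['tool_pos']; d=R@T[:3,:3]@d
    return o+d*(z-o[2])/d[2]
def wproj(fr,s,P):
    T=np.array(fr['T_tool_cam']);R=np.array(s['tcp_rot'])
    q=T[:3,:3].T@(R.T@(np.array(P)-s['tool_pos'])-T[:3,3])
    th=np.arctan2(np.hypot(q[0],q[1]),q[2]);n=np.hypot(q[0],q[1])
    return fr['cx']+fr['fx']*th*q[0]/n, fr['cy']+fr['fy']*th*q[1]/n
E
python3 - <<'E'
from h import *
s=monitor.get_state(); f=dict(np.load('w0.npz'))
a=cv2.imread('pics/w0.png')
cv2.imwrite('pics/w0c.png',cv2.resize(a[40:260,90:320],None,fx=2.6,fy=2.6,interpolation=cv2.INTER_CUBIC))
for u,v,z in [(105,193,.066),(205,86,.054),(102,151,.01),(100,210,.01),(307,183,.01),(298,243,.01),(175,54,.04),(238,52,.04),(240,114,.04),(175,115,.04)]: print(u,v,wworld(f,s,u,v,z).round(4))
E
```

```text
105 193 [0.4433 0.0368 0.066 ]
205 86 [0.5475 0.1301 0.054 ]
102 151 [0.4069 0.0781 0.01  ]
100 210 [0.3973 0.0106 0.01  ]
307 183 [0.6381 0.0344 0.01  ]
298 243 [ 0.6283 -0.0284  0.01  ]
175 54 [0.5119 0.1678 0.04  ]
238 52 [0.575  0.1634 0.04  ]
240 114 [0.5772 0.1034 0.04  ]
175 115 [0.5124 0.1067 0.04  ]
```

View pics/w0c.png

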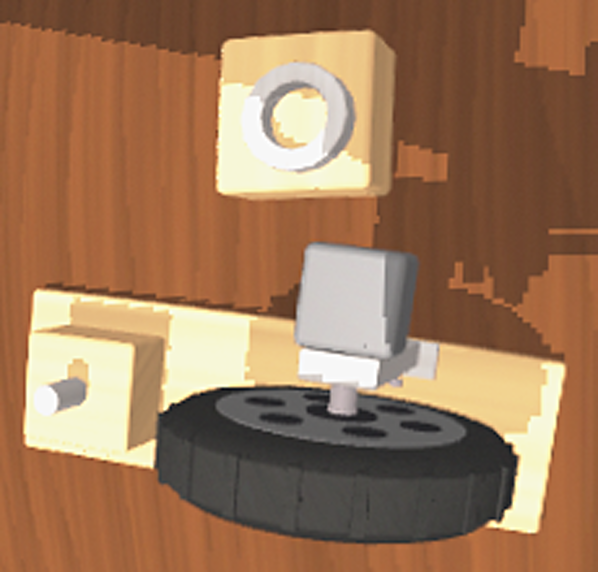

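```bash
python3 -m jog '[0,-20,-5,-8.5,50, 0,-45,-10,-17,50, 0,-70,-15,-25.5,50, 0,-87,-18,-34,50, 0,-87,-18,-42.5,50, 0,-87,-18,-51,50, 0,-87,-18,-59.5,50, 0,-87,-18,-68,50, 0,-87,-18,-76.5,50, 0,-87,-18,-81,50]' 10; python3 - <<'E'
from h import *
save('wrist','w1')
E
```

```text
clock: 1.15
tool_pos: [0.5627, 0.0181, 0.169]
tcp_rot: [[-0.001, 0.152, 0.988], [0.0, 0.988, -0.152], [-1.0, -0.0, -0.001]]
force: [0.4, -0.2, 0.3]
width: 0.0498
```

View pics/w1.png

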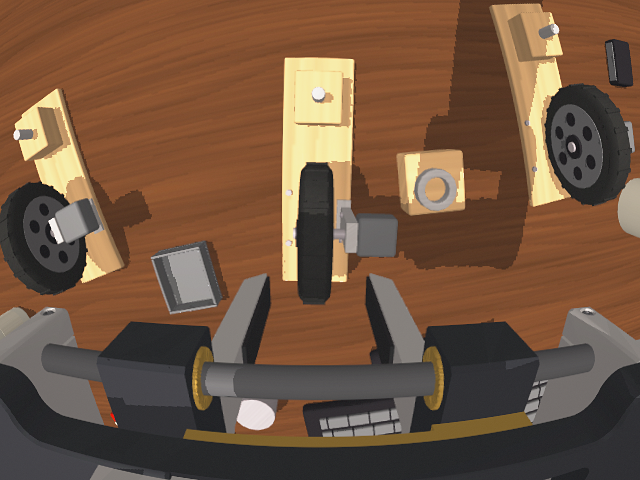

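```bash
python3 - <<'E'
from h import *
s=monitor.get_state(); f=dict(np.load('w1.npz'))
a=cv2.imread('pics/w1.png')
for i,(x0,y0,x1,y1) in enumerate([(260,40,480,310),(0,70,240,320),(480,0,640,220)]): cv2.imwrite(f'pics/w1_{i}.png',cv2.resize(a[y0:y1,x0:x1],None,fx=2.2,fy=2.2,interpolation=cv2.INTER_CUBIC))
for n,u,v,z in [('pegb',318,94,.066),('ring',437,189,.054),('b corners',285,58,.01),('',354,59,.01),('',283,280,.01),('',347,280,.01),('tyre bk',316,303,.08),('tyre fr',317,163,.08),
 ('pegc',18,135,.066),('c',60,90,.01),('',125,266,.01),('pega',551,31,.066),('a',492,5,.01),('',534,206,.01)]: print(n,u,v,wworld(f,s,u,v,z).round(4))
E
```

```text
pegb 318 94 [0.4464 0.0358 0.066 ]
ring 437 189 [0.5436 0.1322 0.054 ]
b corners 285 58 [0.3965 0.0102 0.01  ]
 354 59 [0.4079 0.078  0.01  ]
 283 280 [ 0.6254 -0.0297  0.01  ]
 347 280 [0.6358 0.0387 0.01  ]
tyre bk 316 303 [0.6259 0.0066 0.08  ]
tyre fr 317 163 [0.5042 0.0262 0.08  ]
pegc 18 135 [ 0.4069 -0.2865  0.066 ]
c 60 90 [ 0.3599 -0.2589  0.01  ]
 125 266 [ 0.584  -0.2142  0.01  ]
pega 551 31 [0.3964 0.2752 0.066 ]
a 492 5 [0.3527 0.2426 0.01  ]
 534 206 [0.5843 0.2662 0.01  ]
```

View pics/w1_0.png

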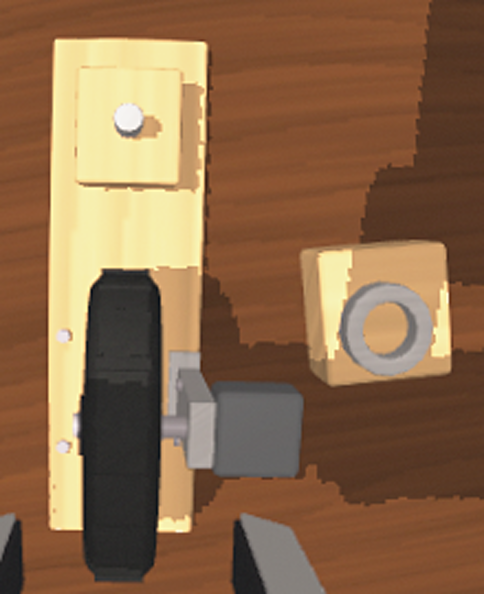

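View pics/w1_1.png

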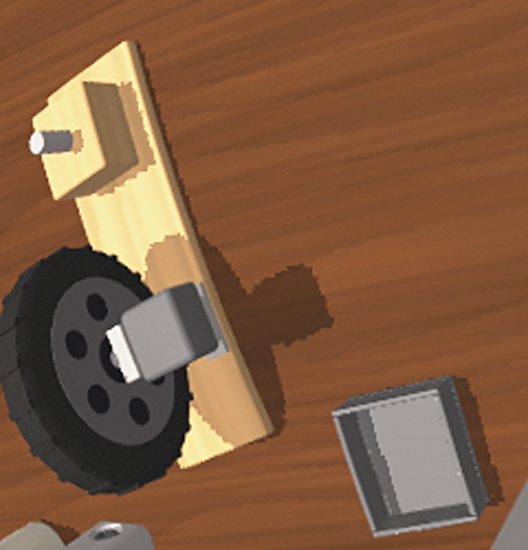

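View pics/w1_2.png

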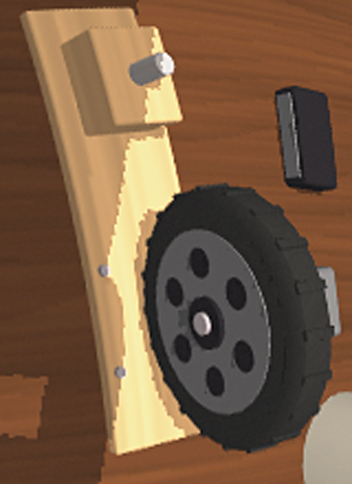

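```bash
cat > chk.py <<'E'
import sys,numpy as np,os,json
from station import monitor
s=monitor.get_state();R=np.array(s['tcp_rot']);f=R.T@s['force'];p=R.T@s['tool_pos']
if len(sys.argv)>2: json.dump([list(f),list(p)],open('base.json','w'))
f0,p0=map(np.array,json.load(open('base.json')))
d=f-f0
print('t %.2f dF %s dp_mm %s z %.4f w %.4f'%(s['clock'],d.round(2),((p-p0)*1e3).round(2),s['tool_pos'][2],s['width']),flush=True)
sys.exit(np.linalg.norm(d)>float(sys.argv[1]))
E
python3 -m jog '[25,-1,0,0,50, 50,-1,0,0,50, 50,-1,0,0,50]' && python3 chk.py 99 base
for i in 1 2 3 4 5 6; do :; done
python3 -m jog '[0,2,0,0,50]' >/dev/null && python3 chk.py 2 && python3 -m jog '[0,2,0,0,50]' >/dev/null && python3 chk.py 2 && python3 -m jog '[0,1,0,0,50]' >/dev/null && python3 chk.py 2 && python3 -m jog '[0,1,0,0,50]' >/dev/null && python3 chk.py 2 && python3 -m jog '[0,1,0,0,50]' >/dev/null && python3 chk.py 2
```

```text
clock: 1.5
tool_pos: [0.5598, 0.0175, 0.1154]
tcp_rot: [[-0.008, 0.158, 0.987], [0.001, 0.987, -0.158], [-1.0, 0.0, -0.008]]
force: [-0.7, 1.5, -0.1]
width: 0.0498
t 1.50 dF [0. 0. 0.] dp_mm [0. 0. 0.] z 0.1154 w 0.0498
t 1.60 dF [-0.39 -1.96  0.37] dp_mm [-0.17  1.8   3.74] z 0.1194 w 0.0500False
True
```

```bash
sed -i 's/sys.exit(np/sys.exit(int(np/; s/argv\[1\]))$/argv[1])))/' chk.py
python3 -m jog '[0,0,0,0,50, 0,0,0,0,50, 0,0,0,0,50]' && python3 chk.py 99 base
python3 -m jog '[0,2,0,0,50, 0,2,0,0,50]' >/dev/null && python3 chk.py 2 && python3 -m jog '[0,1,0,0,50, 0,1,0,0,50]' >/dev/null && python3 chk.py 2 && python3 -m jog '[0,1,0,0,50, 0,1,0,0,50]' >/dev/null && python3 chk.py 2 && python3 -m jog '[0,1,0,0,50]' >/dev/null && python3 chk.py 2 && python3 -m jog '[0,1,0,0,50]' >/dev/null && python3 chk.py 2
```

```text
clock: 1.9
tool_pos: [0.5639, 0.0189, 0.1205]
tcp_rot: [[0.002, 0.157, 0.988], [-0.0, 0.988, -0.157], [-1.0, 0.0, 0.002]]
force: [0.9, -0.8, 0.3]
width: 0.0501
t 1.90 dF [0. 0. 0.] dp_mm [0. 0. 0.] z 0.1205 w 0.0501
t 2.10 dF [ 0.61  0.68 -0.11] dp_mm [ 0.06  2.02 -0.74] z 0.1197 w 0.0501
t 2.30 dF [ 0.69  0.22 -0.82] dp_mm [ 0.06  2.97 -0.97] z 0.1194 w 0.0501
t 2.50 dF [ 0.62  0.78 -0.04] dp_mm [ 0.1   3.99 -0.99] z 0.1193 w 0.0498
t 2.60 dF [ 1.04  1.01 -1.18] dp_mm [ 0.1   4.96 -0.98] z 0.1193 w 0.0498
t 2.70 dF [ 0.45  0.8  -1.43] dp_mm [ 0.08  6.   -0.94] z 0.1194 w 0.0499
```

```bash
python3 chk.py 99 base
S(){ :; }
python3 -m jog '[0,1,0,0,50]' >/dev/null && python3 chk.py 2.5 && python3 -m jog '[0,1,0,0,50]' >/dev/null && python3 chk.py 2.5 && python3 -m jog '[0,0.5,0,0,50]' >/dev/null && python3 chk.py 2.5 && python3 -m jog '[0,0.5,0,0,50]' >/dev/null && python3 chk.py 2.5 && python3 -m jog '[0,0.5,0,0,50]' >/dev/null && python3 chk.py 2.5 && python3 -m jog '[0,0.5,0,0,50]' >/dev/null && python3 chk.py 2.5 && python3 -m jog '[0,0.5,0,0,50]' >/dev/null && python3 chk.py 2.5 && python3 -m jog '[0,0.5,0,0,50]' >/dev/null && python3 chk.py 2.5
```

```text
t 2.70 dF [0. 0. 0.] dp_mm [0. 0. 0.] z 0.1194 w 0.0499
t 2.80 dF [-0.72  0.3  -0.42] dp_mm [-0.02  0.98 -0.01] z 0.1194 w 0.0500
t 2.90 dF [-0.51 -0.37  0.6 ] dp_mm [ 0.01  2.02 -0.01] z 0.1194 w 0.0501
t 3.00 dF [-0.9  0.3  0.7] dp_mm [-0.01  2.46 -0.01] z 0.1194 w 0.0499
t 3.10 dF [ 0.32 -1.03  1.16] dp_mm [-0.    2.93 -0.01] z 0.1194 w 0.0497
t 3.20 dF [ 1.02 -0.5   0.29] dp_mm [-0.    3.45  0.  ] z 0.1194 w 0.0499
t 3.30 dF [0.52 0.37 0.73] dp_mm [0.02 3.94 0.02] z 0.1194 w 0.0500
t 3.40 dF [ 0.28  0.6  -0.16] dp_mm [0.02 4.45 0.04] z 0.1194 w 0.0498
t 3.50 dF [ 0.16 -0.59  0.24] dp_mm [-0.    4.94 -0.02] z 0.1193 w 0.0502
```

```bash
sed -i 's/np.linalg.norm(d)>/abs(d[1])>/' chk.py
python3 -m jog '[0,0.5,0,0,50]' >/dev/null && python3 chk.py 2.2 && python3 -m jog '[0,0.5,0,0,50]' >/dev/null && python3 chk.py 2.2 && python3 -m jog '[0,0.5,0,0,50]' >/dev/null && python3 chk.py 2.2 && python3 -m jog '[0,0.5,0,0,50]' >/dev/null && python3 chk.py 2.2 && python3 -m jog '[0,0.5,0,0,50]' >/dev/null && python3 chk.py 2.2 && python3 -m jog '[0,0.5,0,0,50]' >/dev/null && python3 chk.py 2.2 && python3 -m jog '[0,0.5,0,0,50]' >/dev/null && python3 chk.py 2.2 && python3 -m jog '[0,0.5,0,0,50]' >/dev/null && python3 chk.py 2.2; python3 - <<'E'
from h import *
save('wrist','w2');s=monitor.get_state()
a=cv2.imread('pics/w2.png');cv2.imwrite('pics/w2c.png',cv2.resize(a[40:340,200:420],None,fx=2,fy=2,interpolation=cv2.INTER_CUBIC))
E
```

```text
t 3.60 dF [ 0.59 -0.04  0.68] dp_mm [-0.    5.44 -0.02] z 0.1193 w 0.0497
t 3.70 dF [-0.27  0.32  0.51] dp_mm [-0.    5.94  0.04] z 0.1194 w 0.0501
t 3.80 dF [-0.7   0.11  0.24] dp_mm [ 0.    6.48 -0.  ] z 0.1194 w 0.0499
t 3.90 dF [-0.65  0.1  -0.14] dp_mm [ 0.    6.96 -0.  ] z 0.1194 w 0.0502
t 4.00 dF [-0.09 -0.    1.08] dp_mm [-0.03  7.44 -0.01] z 0.1194 w 0.0501
t 4.10 dF [0.57 0.43 0.76] dp_mm [ 0.01  7.95 -0.01] z 0.1193 w 0.0495
t 4.20 dF [-0.81  0.08  0.82] dp_mm [0.   8.47 0.01] z 0.1194 w 0.0501
t 4.30 dF [-0.08  0.03  1.16] dp_mm [0.02 8.95 0.03] z 0.1194 w 0.0500
```

View pics/w2c.png

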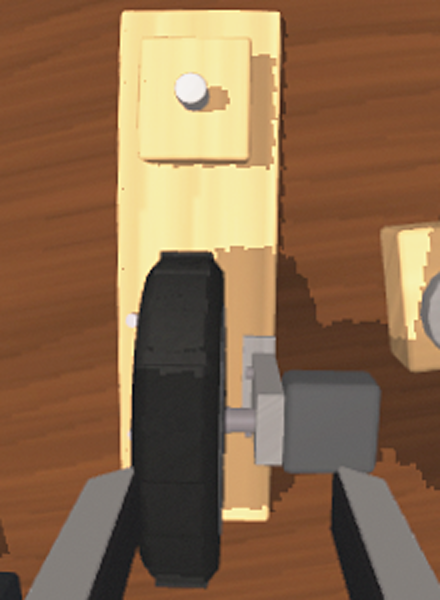

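```bash

python3 -m jog '[0,0.5,0,0,50]' >/dev/null && python3 chk.py 2 && python3 -m jog '[0,0.5,0,0,50]' >/dev/null && python3 chk.py 2 && python3 -m jog '[0,0.4,0,0,50]' >/dev/null && python3 chk.py 2 && python3 -m jog '[0,0.4,0,0,50]' >/dev/null && python3 chk.py 2 && python3 -m jog '[0,0.4,0,0,50]' >/dev/null && python3 chk.py 2 && python3 -m jog '[0,0.4,0,0,50]' >/dev/null && python3 chk.py 2 && python3 -m jog '[0,0.4,0,0,50]' >/dev/null && python3 chk.py 2 && python3 -m jog '[0,0.4,0,0,50]' >/dev/null && python3 chk.py 2 ; python3 -m jog '[0,0,0,0,50]'; python3 chk.py 2; python3 - <<'E'
from h import *
save('wrist','w3');s=monitor.get_state()
a=cv2.imread('pics/w3.png');cv2.imwrite('pics/w3c.png',cv2.resize(a[40:340,200:420],None,fx=2,fy=2,interpolation=cv2.INTER_CUBIC))
E
```

```text
t 4.45 dF [-0.09  0.05  0.99] dp_mm [ 0.01  9.41 -0.02] z 0.1193 w 0.0497
t 4.55 dF [-1.11 -0.58  0.47] dp_mm [ 0.01  9.98 -0.02] z 0.1193 w 0.0500
t 4.65 dF [-0.8  -0.29 -0.18] dp_mm [-1.000e-02  1.038e+01 -3.000e-02] z 0.1193 w 0.0501
t 4.75 dF [-0.65 -0.77  0.72] dp_mm [ 0.   10.75  0.  ] z 0.1194 w 0.0499
t 4.85 dF [ 0.44 -0.72 -0.24] dp_mm [-0.   11.16 -0.02] z 0.1194 w 0.0500
t 4.95 dF [ 0.39 -0.62  0.31] dp_mm [ 0.03 11.55 -0.  ] z 0.1193 w 0.0504
t 5.05 dF [ 0.5  -0.38  0.87] dp_mm [ 0.02 11.94  0.04] z 0.1194 w 0.0503
t 5.15 dF [ 0.19 -0.65  0.2 ] dp_mm [ 1.000e-02  1.237e+01 -2.000e-02] z 0.1193 w 0.0499
clock: 5.25
tool_pos: [0.5661, 0.0372, 0.1194]
tcp_rot: [[0.0, 0.156, 0.988], [0.0, 0.988, -0.156], [-1.0, 0.0, 0.0]]
force: [-1.9, 0.4, -0.2]
width: 0.0502
t 5.25 dF [-0.01 -0.12 -1.48] dp_mm [ 0.02 12.32  0.02] z 0.1194 w 0.0502
```

View pics/w3c.png

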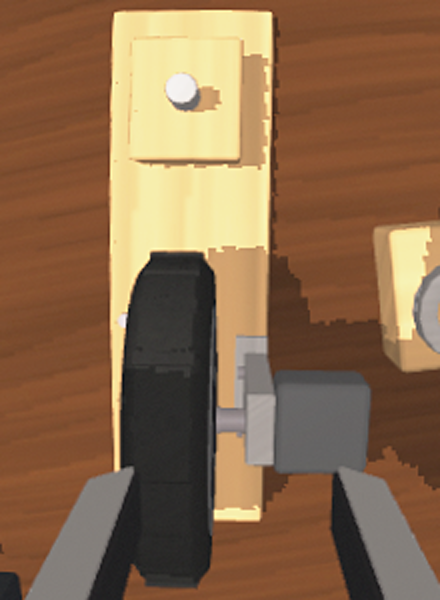

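```bash
cat > wheel.py <<'E'
from h import *
import sys
def overlay(npz,png,s,o,yaw,dy,out,box=(200,40,420,340),k=2):
    f=dict(np.load(npz));a=cv2.imread(png);x0,y0,x1,y1=box
    a=cv2.resize(a[y0:y1,x0:x1],None,fx=k,fy=k,interpolation=cv2.INTER_CUBIC)
    c,sn=np.cos(np.radians(yaw)),np.sin(np.radians(yaw))
    for d,col in zip(dy,[(0,0,255),(0,255,0),(255,0,0)]):
        t=np.arcsin(d/.06)
        for th in np.radians(np.arange(0,360,4)):
            for w in (-.013,.013):
                X=.057*np.cos(th);zz=.057*np.sin(th);Y=w*np.cos(t)+zz*np.sin(t);Z=.075+zz*np.cos(t)-w*np.sin(t)
                P=[o[0]+c*X-sn*Y,o[1]+sn*X+c*Y,Z]
                u,v=wproj(f,s,P); cv2.circle(a,(int((u-x0+.5)*k),int((v-y0+.5)*k)),1,col,-1)
        for X in (-.12,):
            u,v=wproj(f,s,[o[0]+c*X,o[1]+sn*X,.066]);cv2.circle(a,(int((u-x0+.5)*k),int((v-y0+.5)*k)),3,col,-1)
    cv2.imwrite(out,a)
E
python3 - <<'E'
from wheel import *
s=monitor.get_state()
overlay('w3.npz','pics/w3.png',s,(.565,.0164),-9.3,[0,.0065],'pics/w3o.png')
E
```

```text
(no output)
```

View pics/w3o.png

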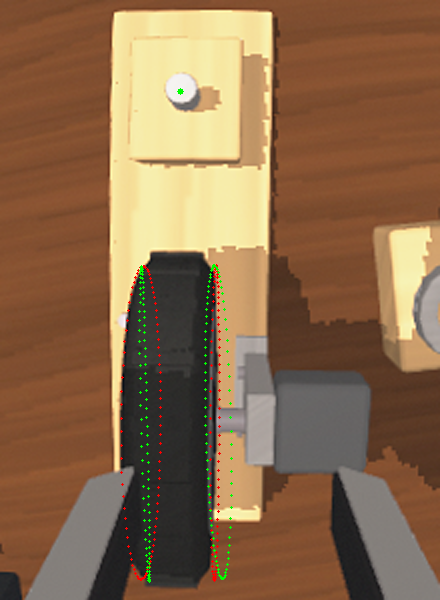

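```bash
python3 - <<'E'
from h import *
s=monitor.get_state();f=dict(np.load('w3.npz'));R=np.array(s['tcp_rot'])
for y in(-.0375,-.025,.025,.0375):
  for z in (-.008,.008):
    u,v=wproj(f,s,s['tool_pos']+R@[0,y,z]);print(y,z,(u-200)*2,(v-40)*2)
f=dict(np.load('w3.npz'))
import cv2
r=f['range_z'][200:330,200:420]
print(f['range_z'][275,262:300:3], f['range_z'][290,262:300:3])
E
```

```text
-0.0375 -0.008 113.47845287743166 431.63540090742356
-0.0375 0.008 116.01978885399069 480.39121430102864
-0.025 -0.008 153.89699740720857 431.80858909037795
-0.025 0.008 155.60837465459247 480.79229267262383
0.025 -0.008 318.02290653545356 431.8674861531769
0.025 0.008 316.2589497708326 480.84934139770405
0.0375 -0.008 358.43170842100994 431.72333369125266
0.0375 0.008 355.83860785470074 480.4764472416973
[0.18714099 0.18723345 0.21372376 0.21245898 0.21277222 0.2140767
 0.21209311 0.21202084 0.21303965 0.21358448 0.21293867 0.2127506
 0.21511646] [0.17163067 0.1743634  0.18691792 0.21531105 0.21606894 0.21539728
 0.21550633 0.21582422 0.21516919 0.2153982  0.21674162 0.2157508
 0.21848467]
```

```bash

python3 -m jog '[0,-10,0,0,50, 12,-10,0,0,50, 12,-10,0,0,50, 12,-10,0,0,50, 12,-10,0,0,50]' && python3 chk.py 99 base
python3 -m jog '[0,1,0,0,50]' >/dev/null && python3 chk.py 2.2 && python3 -m jog '[0,1,0,0,50]' >/dev/null && python3 chk.py 2.2 && python3 -m jog '[0,1,0,0,50]' >/dev/null && python3 chk.py 2.2 && python3 -m jog '[0,1,0,0,50]' >/dev/null && python3 chk.py 2.2 && python3 -m jog '[0,0.5,0,0,50]' >/dev/null && python3 chk.py 2.2 && python3 -m jog '[0,0.5,0,0,50]' >/dev/null && python3 chk.py 2.2 && python3 -m jog '[0,0.5,0,0,50]' >/dev/null && python3 chk.py 2.2 && python3 -m jog '[0,0.5,0,0,50]' >/dev/null && python3 chk.py 2.2;  python3 - <<'E'
from h import *
save('wrist','w4');s=monitor.get_state()
from wheel import *
overlay('w4.npz','pics/w4.png',s,(.565,.0164),-9.3,[0,.0065],'pics/w4o.png')
E
```

```text
clock: 5.8
tool_pos: [0.5645, 0.0273, 0.1073]
tcp_rot: [[-0.0, 0.156, 0.988], [0.0, 0.988, -0.156], [-1.0, 0.0, -0.0]]
force: [0.2, -0.3, -0.2]
width: 0.0503
t 5.80 dF [0. 0. 0.] dp_mm [0. 0. 0.] z 0.1073 w 0.0503
t 5.90 dF [0.04 1.2  0.47] dp_mm [-0.    1.04  0.27] z 0.1076 w 0.0504
t 6.00 dF [-0.14 -0.26 -0.6 ] dp_mm [0.   2.07 0.26] z 0.1076 w 0.0498
t 6.10 dF [ 0.3  -0.11  0.22] dp_mm [-0.01  3.09  0.17] z 0.1075 w 0.0500
t 6.20 dF [ 0.97  0.89 -0.25] dp_mm [-0.02  4.09  0.14] z 0.1075 w 0.0497
t 6.30 dF [-0.26 -0.53 -0.7 ] dp_mm [-0.02  4.56  0.07] z 0.1074 w 0.0502
t 6.40 dF [ 0.07 -0.42  0.04] dp_mm [-0.03  5.01  0.04] z 0.1074 w 0.0498
t 6.50 dF [-0.82  0.27  0.03] dp_mm [-0.    5.53  0.02] z 0.1073 w 0.0500
t 6.60 dF [0.73 0.95 0.07] dp_mm [0.01 6.04 0.05] z 0.1074 w 0.0499
```

View pics/w4o.png

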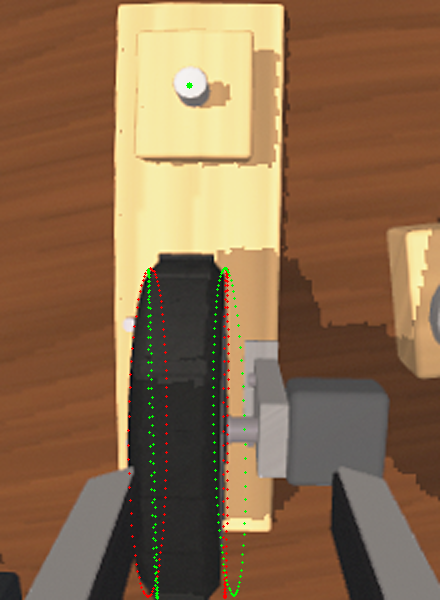

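```bash

python3 -m jog '[0,0.5,0,0,50]' >/dev/null && python3 chk.py 2.2 && python3 -m jog '[0,0.5,0,0,50]' >/dev/null && python3 chk.py 2.2 && python3 -m jog '[0,0.5,0,0,50]' >/dev/null && python3 chk.py 2.2 && python3 -m jog '[0,0.5,0,0,50]' >/dev/null && python3 chk.py 2.2 && python3 -m jog '[0,0.5,0,0,50]' >/dev/null && python3 chk.py 2.2 && python3 -m jog '[0,0.5,0,0,50]' >/dev/null && python3 chk.py 2.2 && python3 -m jog '[0,0.5,0,0,50]' >/dev/null && python3 chk.py 2.2 && python3 -m jog '[0,0.5,0,0,50]' >/dev/null && python3 chk.py 2.2;  python3 - <<'E'
from h import *
save('wrist','w5');s=monitor.get_state()
from wheel import *
overlay('w5.npz','pics/w5.png',s,(.565,.0164),-9.3,[0,.0065],'pics/w5o.png')
E
```

```text
t 6.75 dF [-0.28 -0.7  -0.93] dp_mm [0.   6.51 0.04] z 0.1073 w 0.0500
t 6.85 dF [-0.35  1.19  0.45] dp_mm [-0.01  7.02  0.03] z 0.1073 w 0.0500
t 6.95 dF [0.13 0.92 0.34] dp_mm [-0.03  7.52  0.05] z 0.1074 w 0.0499
t 7.05 dF [0.06 1.4  0.21] dp_mm [-0.01  8.05  0.03] z 0.1073 w 0.0502
t 7.15 dF [-1.12  0.39 -0.37] dp_mm [-0.02  8.55  0.03] z 0.1074 w 0.0501
t 7.25 dF [-1.06 -0.09 -0.03] dp_mm [-0.01  9.    0.03] z 0.1073 w 0.0502
t 7.35 dF [ 0.    0.77 -0.64] dp_mm [-0.02  9.56  0.03] z 0.1074 w 0.0500
t 7.45 dF [-0.96  0.11  0.39] dp_mm [-1.000e-02  1.004e+01  1.000e-02] z 0.1073 w 0.0499
```

View pics/w5o.png

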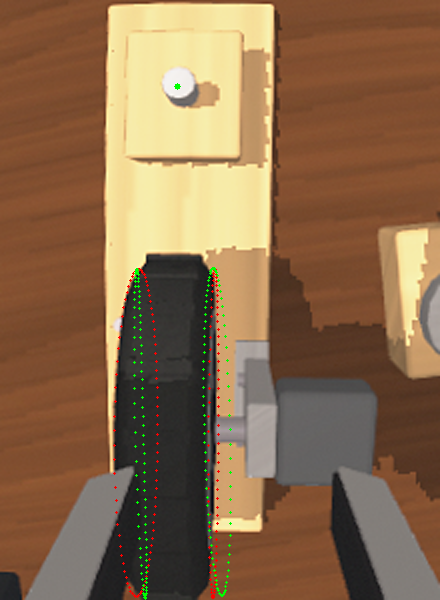

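```bash
python3 - <<'E'
from h import *
f=dict(np.load('w1.npz'));T=f['T_tool_cam']
for (u,v) in [(255,280),(262,278),(267,278),(240,295),(230,315),(268,290),(262,300),(250,320),(385,290),(372,278),(372,300)]:
    z=f['range_z'][v,u];x,y=(u-f['cx'])/f['fx'],(v-f['cy'])/f['fy'];r=np.hypot(x,y)
    d=np.array([np.tan(r)*x/r,np.tan(r)*y/r,1])*z
    print(u,v,z,(T[:3,:3]@d+T[:3,3]).round(4)*1e3)
E
```

```text
255 280 0.18051359 [-46. -31. -10.]
262 278 0.18387005 [-42.5 -28.   -9.8]
267 278 0.18809383 [-38.6 -26.1  -8.3]
240 295 0.16258705 [-64.5 -34.9  -9.9]
230 315 0.14288756 [-84.9 -35.   -9.9]
268 290 0.18663962 [-41.5 -25.4  -2.8]
262 300 0.16463196 [-63.2 -25.2  -7. ]
250 320 0.14202268 [-86.2 -26.7  -8.6]
385 290 0.1681516 [-58.7  30.8 -10. ]
372 278 0.18483406 [-41.6  27.1  -9.4]
372 300 0.16615231 [-61.7  24.5  -6.4]
```

```bash
python3 - <<'E'
from h import *
f=dict(np.load('side0.npz'))
for u,v in [(267,200),(268,212),(269,215),(320,200),(319,214),(319,217)]: print(u,v,world(f,u,v).round(4))
R,_=cv2.Rodrigues(f['rvec']);
K=np.array([[f['fx'],0,f['cx']],[0,f['fy'],f['cy']],[0,0,1]])
for dx in(-.053,.053):
  for z in (.168,.206): print(dx,z,cv2.projectPoints(np.array([[.6493+dx,0,z]]),f['rvec'],f['tvec'],K,None)[0].ravel())
save('side','side1');a=cv2.imread('pics/side1.png');cv2.imwrite('pics/side1c.png',cv2.resize(a[120:340,220:440],None,fx=2.7,fy=2.7,interpolation=cv2.INTER_CUBIC))
E
```

```text
267 200 [0.7038 0.0099 0.2514]
268 212 [0.7033 0.0139 0.2232]
269 215 [0.7027 0.0089 0.2115]
320 200 [0.5935 0.0111 0.2563]
319 214 [0.596  0.0106 0.2197]
319 217 [0.596  0.012  0.2127]
-0.053 0.168 [319.46711809 229.85651473]
-0.053 0.206 [319.26784728 216.05406889]
0.053 0.168 [271.22740856 228.27274207]
0.053 0.206 [269.9634268 214.4949165]
```

View pics/side1c.png

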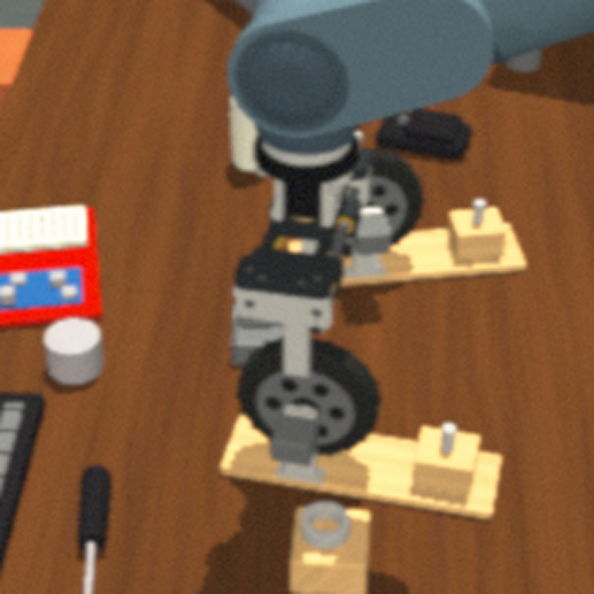

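```bash

python3 -m jog '[0,-20,0,0,50, 0,-20,0,0,50, 15,-20,0,0,50]' && python3 -m jog '[15,0,0,0,50, 15,0,0,0,50, 15,0,0,0,50, 15,0,0,0,50]' && python3 chk.py 99 base;  python3 - <<'E'
from h import *
save('wrist','w6');s=monitor.get_state()
from wheel import *
overlay('w6.npz','pics/w6.png',s,(.565,.0164),-9.3,[0],'pics/w6o.png')
E
```

```text
clock: 7.85
tool_pos: [0.5649, 0.0172, 0.094]
tcp_rot: [[0.005, 0.157, 0.988], [-0.001, 0.988, -0.157], [-1.0, 0.0, 0.005]]
force: [0.6, -0.4, -0.2]
width: 0.0499
clock: 8.25
tool_pos: [0.5631, 0.0176, 0.0775]
tcp_rot: [[0.0, 0.156, 0.988], [-0.0, 0.988, -0.156], [-1.0, 0.0, 0.0]]
force: [-0.9, 0.7, -0.6]
width: 0.0498
t 8.25 dF [0. 0. 0.] dp_mm [0. 0. 0.] z 0.0775 w 0.0498
```

View pics/w6o.png

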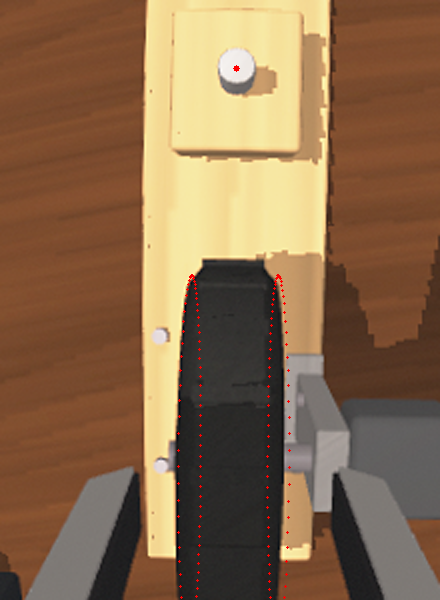

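```bash

python3 -m jog '[0,4,0,0,50, 0,7,0,0,50, 0,7,0,0,50]'>/dev/null; python3 chk.py 3 &&
python3 -m jog '[0,1,0,0,50]' >/dev/null && python3 chk.py 2.2 && python3 -m jog '[0,0.5,0,0,50]' >/dev/null && python3 chk.py 2.2 && python3 -m jog '[0,0.5,0,0,50]' >/dev/null && python3 chk.py 2.2 && python3 -m jog '[0,0.5,0,0,50]' >/dev/null && python3 chk.py 2.2 && python3 -m jog '[0,0.5,0,0,50]' >/dev/null && python3 chk.py 2.2 && python3 -m jog '[0,0.5,0,0,50]' >/dev/null && python3 chk.py 2.2 && python3 -m jog '[0,0.5,0,0,50]' >/dev/null && python3 chk.py 2.2 && python3 -m jog '[0,0.5,0,0,50]' >/dev/null && python3 chk.py 2.2 && python3 -m jog '[0,0.5,0,0,50]' >/dev/null && python3 chk.py 2.2
```

```text
t 8.60 dF [-0.84 -0.27 -0.52] dp_mm [0.   7.09 0.04] z 0.0776 w 0.0503
t 8.70 dF [-0.67 -1.25  0.77] dp_mm [-0.05  7.97 -0.14] z 0.0775 w 0.0502
t 8.80 dF [-0.62 -0.73  1.54] dp_mm [-0.05  8.5  -0.2 ] z 0.0774 w 0.0498
t 8.90 dF [-0.94  0.74  1.75] dp_mm [-0.06  8.94 -0.25] z 0.0774 w 0.0502
t 9.00 dF [-0.92  0.05  0.43] dp_mm [-0.03  9.48 -0.28] z 0.0773 w 0.0501
t 9.10 dF [-0.45 -0.61 -0.2 ] dp_mm [-0.04  9.96 -0.26] z 0.0774 w 0.0498
t 9.20 dF [-0.46 -1.29  0.32] dp_mm [-0.08 10.36 -0.26] z 0.0773 w 0.0501
t 9.30 dF [-1.31 -2.32  0.43] dp_mm [-0.21 10.6  -0.23] z 0.0774 w 0.0500
```

```bash

python3 -m jog '[0,0.3,0,0,50]' >/dev/null && python3 chk.py 5 && python3 -m jog '[0,0.3,0,0,50]' >/dev/null && python3 chk.py 5 && python3 -m jog '[0,0.3,0,0,50]' >/dev/null && python3 chk.py 5 
```

```text
t 9.40 dF [-2.39 -2.44  0.56] dp_mm [-0.27 10.62 -0.23] z 0.0774 w 0.0500
t 9.50 dF [-2.17 -4.13  0.15] dp_mm [-0.33 10.67 -0.2 ] z 0.0774 w 0.0502
t 9.60 dF [-0.74 -6.96 -0.03] dp_mm [-0.4  10.76 -0.23] z 0.0774 w 0.0503
```

```bash

python3 -m jog '[0,-5,0,0,50, 0,-11,0,0,50, -25,-11,0,0,50, -55,-11,0,0,50]' >/dev/null; python3 chk.py 9; python3 -m jog '[0,50,-18,-3,50, 0,100,-36,-6,50, 0,145,-54,-9,50, 0,190,-72,-12,50, 0,235,-91,-14.5,50, 0,264,-91,-14.5,50, 0,264,-91,-14.5,50]'; python3 - <<'E'
from h import *
save('wrist','w7')
E
```

```text
t 10.00 dF [-0.94 -0.59  0.94] dp_mm [-55.98   1.2   -2.26] z 0.1313 w 0.0498
clock: 10.7
tool_pos: [0.5139, 0.2965, 0.1324]
tcp_rot: [[0.0, -0.1, 0.995], [0.002, 0.995, 0.1], [-1.0, 0.001, 0.0]]
force: [1.3, -0.4, -0.2]
width: 0.0499
```

View pics/w7.png

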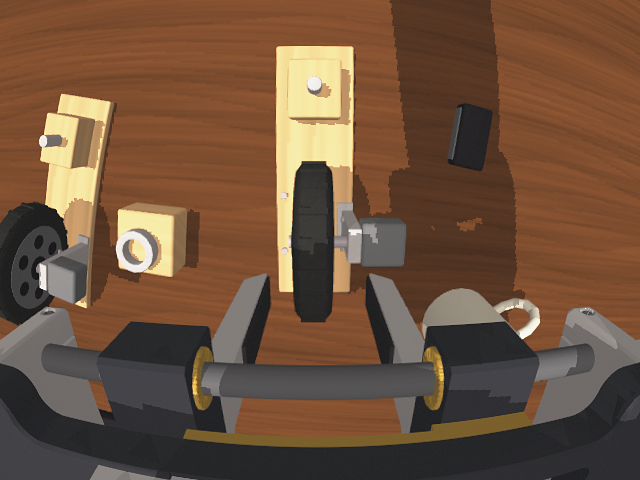

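```bash
python3 - <<'E'
from h import *
s=monitor.get_state(); f=dict(np.load('w7.npz'))
for n,u,v,z in [('pega',314,85,.066),('fr',313,163,.08),('bk',313,320,.08),('ring',137,251,.054),('mugleft',424,315,.092)]: print(n,wworld(f,s,u,v,z).round(4))
E
python3 -m jog '[28,-1,0,0,50, 55,-1,0,0,50, 55,-1,0,0,50, 55,-1,0,0,50, 55,-1,0,0,50]' >/dev/null; python3 chk.py 99 base
python3 -m jog '[0,4,0,0,50, 0,7,0,0,50, 0,7,0,0,50]'>/dev/null; python3 chk.py 3 &&
python3 -m jog '[0,1,0,0,50]' >/dev/null && python3 chk.py 2.5 && python3 -m jog '[0,0.5,0,0,50]' >/dev/null && python3 chk.py 2.5 && python3 -m jog '[0,0.5,0,0,50]' >/dev/null && python3 chk.py 2.5 && python3 -m jog '[0,0.5,0,0,50]' >/dev/null && python3 chk.py 2.5 && python3 -m jog '[0,0.5,0,0,50]' >/dev/null && python3 chk.py 2.5 && python3 -m jog '[0,0.5,0,0,50]' >/dev/null && python3 chk.py 2.5 && python3 -m jog '[0,0.5,0,0,50]' >/dev/null && python3 chk.py 2.5 && python3 -m jog '[0,0.5,0,0,50]' >/dev/null && python3 chk.py 2.5 && python3 -m jog '[0,0.5,0,0,50]' >/dev/null && python3 chk.py 2.5
```

```text
pega [0.3951 0.28   0.066 ]
fr [0.4536 0.2852 0.08  ]
bk [0.5766 0.297  0.08  ]
ring [0.543  0.1347 0.054 ]
mugleft [0.5593 0.383  0.092 ]
t 11.25 dF [0. 0. 0.] dp_mm [0. 0. 0.] z 0.0791 w 0.0499
t 11.55 dF [-0.12 -1.35 -0.8 ] dp_mm [ 0.25  7.11 -0.59] z 0.0781 w 0.0505
t 11.65 dF [0.65 0.01 0.17] dp_mm [ 0.19  7.91 -1.05] z 0.0777 w 0.0503
t 11.75 dF [0.24 0.11 0.5 ] dp_mm [ 0.2   8.38 -1.26] z 0.0774 w 0.0501
t 11.85 dF [ 0.35  0.04 -0.85] dp_mm [ 0.23  8.82 -1.29] z 0.0773 w 0.0500
t 11.95 dF [ 0.05 -0.1   0.17] dp_mm [ 0.22  9.32 -1.32] z 0.0773 w 0.0504
t 12.05 dF [ 0.85 -1.01 -0.3 ] dp_mm [ 0.21  9.81 -1.32] z 0.0773 w 0.0498
t 12.15 dF [-0.47 -0.71  0.56] dp_mm [ 0.22 10.36 -1.28] z 0.0773 w 0.0501
t 12.25 dF [ 0.23 -1.6  -0.26] dp_mm [ 0.24 10.86 -1.27] z 0.0773 w 0.0502
t 12.35 dF [-0.39 -1.57 -0.15] dp_mm [ 0.25 11.37 -1.27] z 0.0773 w 0.0500
t 12.45 dF [-0.18 -0.54  0.91] dp_mm [ 0.23 11.84 -1.24] z 0.0774 w 0.0502
```

```bash
python3 -m jog '[0,0.5,0,0,50]' >/dev/null && python3 chk.py 2.7 && python3 -m jog '[0,0.5,0,0,50]' >/dev/null && python3 chk.py 2.7 && python3 -m jog '[0,0.5,0,0,50]' >/dev/null && python3 chk.py 2.7 && python3 -m jog '[0,0.5,0,0,50]' >/dev/null && python3 chk.py 2.7 && python3 -m jog '[0,0.5,0,0,50]' >/dev/null && python3 chk.py 2.7 && python3 -m jog '[0,0.5,0,0,50]' >/dev/null && python3 chk.py 2.7;  python3 - <<'E'
from h import *
save('wrist','w8');s=monitor.get_state()
from wheel import *
overlay('w8.npz','pics/w8.png',s,(.515,.291),5.5,[0,.0065],'pics/w8o.png')
E
```

```text
t 12.55 dF [-0.86  0.28  0.34] dp_mm [ 0.23 12.38 -1.27] z 0.0774 w 0.0501
t 12.65 dF [ 0.   -0.41 -0.24] dp_mm [ 0.22 12.82 -1.28] z 0.0773 w 0.0498
t 12.75 dF [-0.21 -2.26  0.26] dp_mm [ 0.07 13.11 -1.26] z 0.0774 w 0.0500
t 12.85 dF [-1.55 -3.37  0.43] dp_mm [-0.16 13.25 -1.21] z 0.0774 w 0.0500
```

View pics/w8o.png

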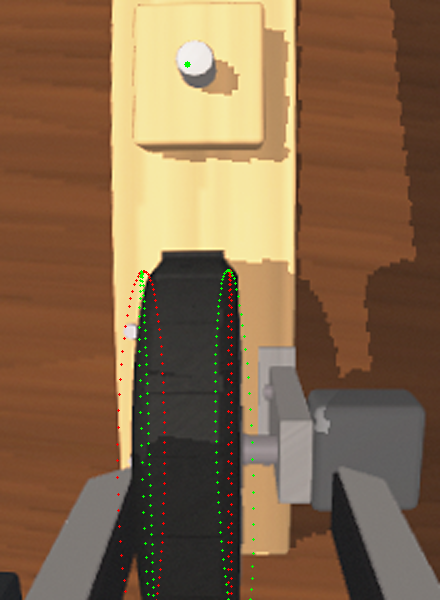

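```bash
python3 -m jog '[0,0.3,0,0,50]' >/dev/null && python3 chk.py 4.5 && python3 -m jog '[0,0.3,0,0,50]' >/dev/null && python3 chk.py 4.5 ; python3 -m jog '[0,-8,0,0,50, 0,-14,0,0,50, 0,-14,0,0,50,0,-14,0,0,50]' ; python3 chk.py 99;  python3 - <<'E'
from h import *
save('wrist','w9');s=monitor.get_state()
from wheel import *
overlay('w9.npz','pics/w9.png',s,(.515,.293),5.5,[0,.0065],'pics/w9o.png')
E
```

```text
t 13.00 dF [-2.24 -5.02 -0.46] dp_mm [-0.29 13.32 -1.25] z 0.0774 w 0.0499
clock: 13.4
tool_pos: [0.5146, 0.2925, 0.0773]
tcp_rot: [[-0.0, -0.095, 0.995], [0.0, 0.995, 0.095], [-1.0, 0.0, 0.0]]
force: [0.5, -0.4, -0.2]
width: 0.0506
t 13.40 dF [ 0.17 -0.97  0.66] dp_mm [ 0.38  0.33 -1.37] z 0.0773 w 0.0506
```

View pics/w9o.png

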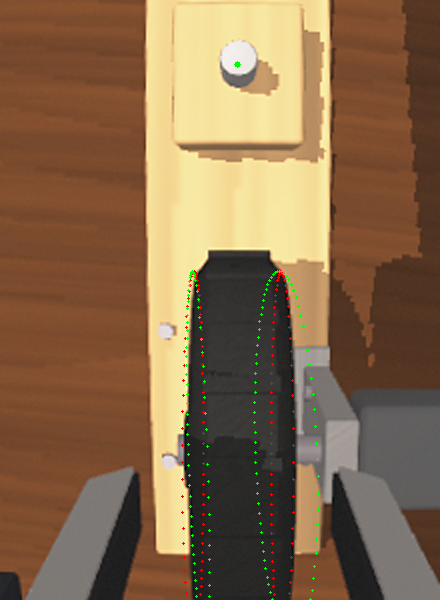

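```bash
python3 chk.py 99 base; python3 -m jog '[0,-4,0,0,50, 0,-8,0,0,50, 0,-8,0,0,50]'>/dev/null; python3 chk.py 3 &&
python3 -m jog '[0,-0.5,0,0,50]' >/dev/null && python3 chk.py 2.5 && python3 -m jog '[0,-0.5,0,0,50]' >/dev/null && python3 chk.py 2.5 && python3 -m jog '[0,-0.5,0,0,50]' >/dev/null && python3 chk.py 2.5 && python3 -m jog '[0,-0.5,0,0,50]' >/dev/null && python3 chk.py 2.5 && python3 -m jog '[0,-0.5,0,0,50]' >/dev/null && python3 chk.py 2.5 && python3 -m jog '[0,-0.5,0,0,50]' >/dev/null && python3 chk.py 2.5 && python3 -m jog '[0,-0.5,0,0,50]' >/dev/null && python3 chk.py 2.5 && python3 -m jog '[0,-0.5,0,0,50]' >/dev/null && python3 chk.py 2.5 && python3 -m jog '[0,-0.5,0,0,50]' >/dev/null && python3 chk.py 2.5
```

```text
t 13.45 dF [0. 0. 0.] dp_mm [0. 0. 0.] z 0.0774 w 0.0498
t 13.75 dF [-0.4   0.72 -1.36] dp_mm [-0.15 -8.43 -0.07] z 0.0773 w 0.0502
t 13.85 dF [ 0.14  0.   -0.62] dp_mm [-0.07 -8.7   0.03] z 0.0774 w 0.0498
t 13.95 dF [-1.6   0.76 -1.01] dp_mm [-0.09 -9.18  0.06] z 0.0774 w 0.0499
t 14.05 dF [-1.33  0.81 -2.23] dp_mm [-0.09 -9.73  0.09] z 0.0774 w 0.0500
t 14.15 dF [ 0.18  0.3  -0.59] dp_mm [ -0.09 -10.25   0.09] z 0.0774 w 0.0505
t 14.25 dF [-0.31  0.16 -0.35] dp_mm [ -0.1  -10.76   0.05] z 0.0773 w 0.0499
t 14.35 dF [-1.62  1.38 -0.93] dp_mm [ -0.06 -11.07   0.05] z 0.0774 w 0.0500
t 14.45 dF [-2.07  0.87 -1.26] dp_mm [ -0.09 -11.44   0.07] z 0.0775 w 0.0501
t 14.55 dF [-1.22  2.93 -0.42] dp_mm [ 1.000e-02 -1.162e+01  7.000e-02] z 0.0775 w 0.0502
```

```bash
python3 -m jog '[0,10,0,0,50, -30,10,0,0,50, -55,10,0,0,50, -55,-40,-4,0,50, -55,-90,-8,0,50, -55,-140,-12,0,50, -55,-190,-16,0,50, -55,-240,-20,0,50, -55,-290,-23,0,50, -55,-340,-27,0,50]' >/dev/null;  python3 -m jog '[0,-50,-4,0,50, 0,-100,-8,0,50, 0,-150,-12,-3,50, 0,-190,-16,-5.3,50, 0,-203,-16,-5.3,50, 0,-203,-16,-5.3,50, 0,-203,-16,-5.3,50]'; python3 - <<'E'
from h import *
save('wrist','w10')
E
```

```text
clock: 16.25
tool_pos: [0.525, -0.2615, 0.132]
tcp_rot: [[-0.001, -0.188, 0.982], [0.001, 0.982, 0.188], [-1.0, 0.001, -0.0]]
force: [-0.1, 0.1, 0.4]
width: 0.0499
```

View pics/w10.png

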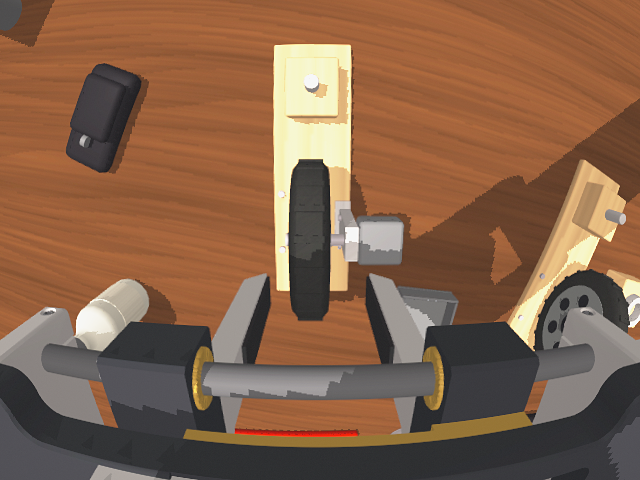

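```bash
python3 -m jog '[0,-4,0,0,50, 28,-4,0,0,50, 55,-4,0,0,50, 55,-4,0,0,50, 55,-4,0,0,50, 55,-4,0,0,50, 55,-4,0,0,50]' >/dev/null; python3 chk.py 99 base; python3 - <<'E'
from h import *
s=monitor.get_state();save('wrist','w11')
from wheel import *
overlay('w11.npz','pics/w11.png',s,(.5248,-.2642),10.7,[0],'pics/w11o.png')
E
```

```text
t 17.00 dF [0. 0. 0.] dp_mm [0. 0. 0.] z 0.0792 w 0.0499
```

View pics/w11o.png

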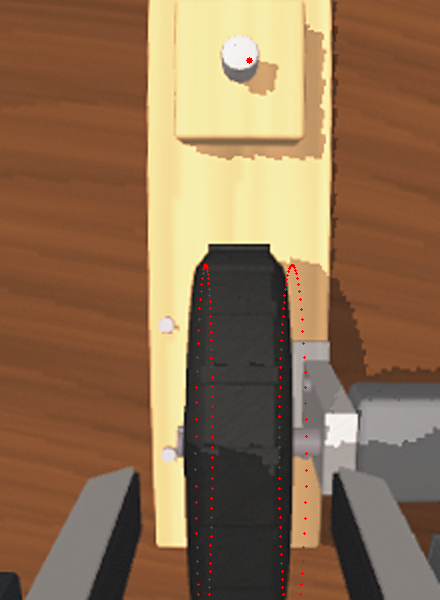

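```bash
python3 -m jog '[0,5,0,0,50, 0,10,0,0,50, 0,10,0,0,50]'>/dev/null; python3 chk.py 3 &&
python3 -m jog '[0,0.7,0,0,50]' >/dev/null && python3 chk.py 2.7 && python3 -m jog '[0,0.7,0,0,50]' >/dev/null && python3 chk.py 2.7 && python3 -m jog '[0,0.7,0,0,50]' >/dev/null && python3 chk.py 2.7 && python3 -m jog '[0,0.7,0,0,50]' >/dev/null && python3 chk.py 2.7 && python3 -m jog '[0,0.7,0,0,50]' >/dev/null && python3 chk.py 2.7 && python3 -m jog '[0,0.7,0,0,50]' >/dev/null && python3 chk.py 2.7 && python3 -m jog '[0,0.7,0,0,50]' >/dev/null && python3 chk.py 2.7 && python3 -m jog '[0,0.5,0,0,50]' >/dev/null && python3 chk.py 2.7 && python3 -m jog '[0,0.5,0,0,50]' >/dev/null && python3 chk.py 2.7 && python3 -m jog '[0,0.5,0,0,50]' >/dev/null && python3 chk.py 2.7 && python3 -m jog '[0,0.5,0,0,50]' >/dev/null && python3 chk.py 2.7
```

```text
t 17.35 dF [-1.15 -0.65  0.39] dp_mm [-0.07 11.64 -1.19] z 0.0774 w 0.0503
t 17.45 dF [-1.11 -0.65 -0.13] dp_mm [ 0.11 11.86 -1.  ] z 0.0775 w 0.0500
t 17.55 dF [ 0.07 -1.1  -0.55] dp_mm [ 0.11 12.54 -0.95] z 0.0774 w 0.0502
t 17.65 dF [-1.11 -1.19 -0.1 ] dp_mm [ 0.16 13.17 -0.96] z 0.0773 w 0.0500
t 17.75 dF [-0.77 -1.45 -0.69] dp_mm [ 0.26 13.55 -0.96] z 0.0775 w 0.0502
t 17.85 dF [-0.9  -1.86 -1.19] dp_mm [ 0.23 14.16 -0.88] z 0.0776 w 0.0505
t 17.95 dF [-0.97 -1.69 -0.15] dp_mm [ 0.25 14.92 -0.78] z 0.0777 w 0.0504
t 18.05 dF [-0.97 -1.93 -1.22] dp_mm [ 0.28 15.68 -0.72] z 0.0777 w 0.0503
t 18.15 dF [-0.86 -2.41 -0.02] dp_mm [ 0.23 16.29 -0.78] z 0.0776 w 0.0501
t 18.25 dF [-0.96 -1.87  0.52] dp_mm [ 0.21 16.91 -0.81] z 0.0775 w 0.0500
t 18.35 dF [-2.05 -1.51  0.54] dp_mm [ 0.22 17.39 -0.83] z 0.0775 w 0.0501
t 18.45 dF [-0.71 -4.43  0.09] dp_mm [ 0.39 17.51 -0.86] z 0.0776 w 0.0502
```

```bash
python3 -m jog '[0,0.2,0,0,50,0,0.2,0,0,50]'; python3 chk.py 9;  python3 -m jog '[0,-7,0,0,50,0,-17,0,0,50,0,-17,0,0,50]'>/dev/null; python3 chk.py 99 base;  python3 - <<'E'
from h import *
s=monitor.get_state();save('wrist','w12')
from wheel import *
c,sn=np.cos(np.radians(10.7)),np.sin(np.radians(10.7))
overlay('w12.npz','pics/w12.png',s,(.5248+sn*.003,-.2642-c*.003),10.7,[0,.0065],'pics/w12o.png')
E
```

```text
clock: 18.65
tool_pos: [0.5226, -0.2505, 0.0775]
tcp_rot: [[0.001, -0.187, 0.982], [-0.001, 0.982, 0.187], [-1.0, -0.001, 0.0]]
force: [1.2, -3.5, 2.1]
width: 0.0497
t 18.65 dF [-2.26 -4.16  0.38] dp_mm [ 0.44 17.68 -0.85] z 0.0775 w 0.0497
t 18.95 dF [0. 0. 0.] dp_mm [0. 0. 0.] z 0.0770 w 0.0498
```

View pics/w12o.png

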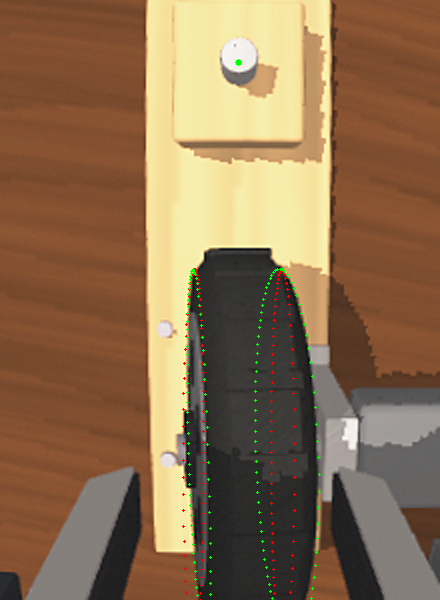

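```bash
python3 -m jog '[0,0,0,0,50,0,0,0,0,50]'>/dev/null; python3 chk.py 99 base; python3 -m jog '[0,-2,0,0,50, 0,-4,0,0,50, 0,-5,0,0,50]'>/dev/null; python3 chk.py 3 && python3 -m jog '[0,-1,0,0,50, 0,-2,0,0,50, 0,-3,0,0,50]'>/dev/null; python3 chk.py 3 && python3 -m jog '[0,-1,0,0,50, 0,-2,0,0,50, 0,-3,0,0,50]'>/dev/null; python3 chk.py 3 && python3 -m jog '[0,-1,0,0,50]' >/dev/null && python3 chk.py 2.7 && 
python3 -m jog '[0,-0.7,0,0,50]' >/dev/null && python3 chk.py 2.7 && python3 -m jog '[0,-0.5,0,0,50]' >/dev/null && python3 chk.py 2.7 && python3 -m jog '[0,-0.5,0,0,50]' >/dev/null && python3 chk.py 2.7 && python3 -m jog '[0,-0.5,0,0,50]' >/dev/null && python3 chk.py 2.7 && python3 -m jog '[0,-0.5,0,0,50]' >/dev/null && python3 chk.py 2.7 && python3 -m jog '[0,-0.5,0,0,50]' >/dev/null && python3 chk.py 2.7 && python3 -m jog '[0,-0.5,0,0,50]' >/dev/null && python3 chk.py 2.7 && python3 -m jog '[0,-0.5,0,0,50]' >/dev/null && python3 chk.py 2.7 && python3 -m jog '[0,-0.5,0,0,50]' >/dev/null && python3 chk.py 2.7
```

```text
t 19.20 dF [0. 0. 0.] dp_mm [0. 0. 0.] z 0.0771 w 0.0497
t 19.50 dF [ 1.25 -0.71 -0.98] dp_mm [ 0.14 -5.47  0.19] z 0.0774 w 0.0500
t 19.80 dF [-0.84  0.31  0.17] dp_mm [-0.08 -8.21  0.11] z 0.0774 w 0.0500
t 20.10 dF [-0.12  0.54  0.71] dp_mm [  0.08 -11.37   0.11] z 0.0773 w 0.0499
t 20.20 dF [-0.02 -0.39  0.21] dp_mm [  0.12 -12.36   0.12] z 0.0773 w 0.0502
t 20.30 dF [-0.66 -0.45  1.1 ] dp_mm [  0.03 -13.01   0.14] z 0.0773 w 0.0497
t 20.40 dF [-1.46  0.99  0.51] dp_mm [  0.03 -13.48   0.11] z 0.0773 w 0.0499
t 20.50 dF [-1.09 -0.72  0.21] dp_mm [  0.06 -13.99   0.11] z 0.0774 w 0.0501
t 20.60 dF [-0.28 -0.03  0.42] dp_mm [  0.07 -14.55   0.12] z 0.0774 w 0.0500
t 20.70 dF [-1.68  1.12  0.67] dp_mm [  0.07 -15.04   0.14] z 0.0774 w 0.0499
t 20.80 dF [-1.86  0.26  0.49] dp_mm [  0.11 -15.57   0.16] z 0.0774 w 0.0498
t 20.90 dF [-0.85  0.3  -0.06] dp_mm [  0.11 -16.07   0.15] z 0.0774 w 0.0500
t 21.00 dF [-2.2  -0.02  0.29] dp_mm [  0.12 -16.6    0.14] z 0.0774 w 0.0495
t 21.10 dF [-2.37  1.03  0.15] dp_mm [ -0.07 -16.85   0.17] z 0.0774 w 0.0501
```

```bash
python3 -m jog '[0,-0.4,0,0,50]' >/dev/null && python3 chk.py 3.5 && python3 -m jog '[0,-0.4,0,0,50]' >/dev/null && python3 chk.py 3.5 && python3 -m jog '[0,-0.4,0,0,50]' >/dev/null && python3 chk.py 3.5 && python3 -m jog '[0,-0.3,0,0,50]' >/dev/null && python3 chk.py 3.5; python3 -m jog '[0,0,0,0,50]' >/dev/null;python3 chk.py 3.5; python3 - <<'E'
from h import *
s=monitor.get_state();save('wrist','w13')
from wheel import *
c,sn=np.cos(np.radians(10.7)),np.sin(np.radians(10.7))
overlay('w13.npz','pics/w13.png',s,(.5248+sn*.003,-.2642-c*.003),10.7,[0,-.0065],'pics/w13o.png')
E
```

```text
t 21.20 dF [-2.89  2.25  0.2 ] dp_mm [ -0.33 -16.92   0.21] z 0.0774 w 0.0501
t 21.30 dF [-4.06  3.07 -0.17] dp_mm [ -0.59 -17.01   0.15] z 0.0774 w 0.0499
t 21.40 dF [-4.08  4.76  0.79] dp_mm [ -0.82 -17.1    0.12] z 0.0774 w 0.0499
t 21.50 dF [-4.16  4.16 -0.37] dp_mm [ -0.84 -17.15   0.08] z 0.0774 w 0.0505
```

View pics/w13o.png

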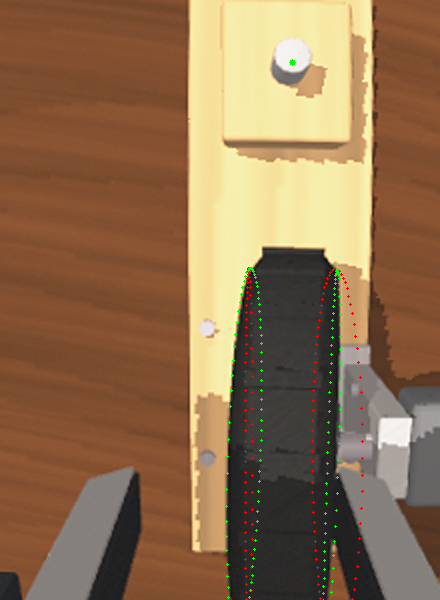

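```bash
python3 -m jog '[0,8,0,0,50, 0,10,0,0,50, -20,10,0,0,50, -60,10,0,0,60, -60,10,0,0,60]'; python3 - <<'E'
from h import *
s=monitor.get_state();R=s['tcp_rot'];save('wrist','w14')
print((R.T@(np.array([.545,.1325,.135])-s['tool_pos'])*1e3).round(1))
from wheel import *
c,sn=np.cos(np.radians(10.7)),np.sin(np.radians(10.7))
overlay('w14.npz','pics/w14.png',s,(.5248+sn*.003,-.2642-c*.003),10.7,[0,-.0065],'pics/w14o.png')
f=dict(np.load('w14.npz'))
E
```

```text
clock: 22.05
tool_pos: [0.5302, -0.2772, 0.1433]
tcp_rot: [[0.008, -0.188, 0.982], [-0.008, 0.982, 0.188], [-1.0, -0.009, 0.007]]
force: [0.2, -0.6, 0.9]
width: 0.0593
[  5.3 399.7  91.4]
```

View pics/w14o.png

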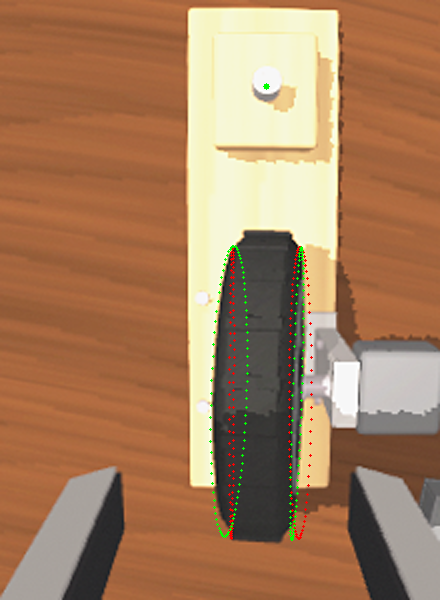

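```bash
python3 -m jog '[0,40,9,5.5,60, 0,80,18,11,60, 0,120,27,16.5,60, 0,160,36,22,60, 0,200,45,27.5,60, 0,240,55,33,60, 0,280,64,38.5,60, 0,320,73,44,60, 0,360,82,49.5,60, 0,400,91,55,60]' >/dev/null; python3 -m jog '[0,0,0,0,60,0,0,0,0,60,0,0,0,0,60]';  python3 - <<'E'
from h import *
save('wrist','w15')
E
```

```text
clock: 23.4
tool_pos: [0.5412, 0.1346, 0.1365]
tcp_rot: [[-0.001, 0.697, 0.717], [-0.001, 0.717, -0.697], [-1.0, -0.001, -0.0]]
force: [0.8, -0.0, -0.6]
width: 0.0601
```

View pics/w15.png

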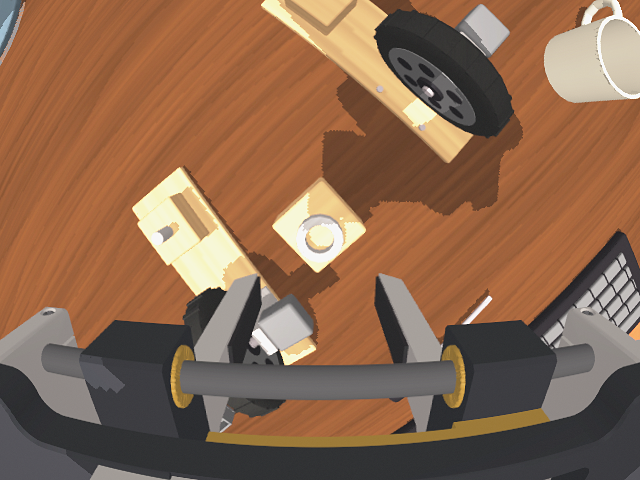

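```bash
python3 - <<'E'
from h import *
s=monitor.get_state(); f=dict(np.load('w15.npz'));R=s['tcp_rot']
a=cv2.imread('pics/w15.png');cv2.imwrite('pics/w15c.png',cv2.resize(a[160:310,240:400],None,fx=4,fy=4,interpolation=cv2.INTER_CUBIC))
for u,v in [(320,235)]:
    w=wworld(f,s,u,v,.054);print(w,R.T@(w-s['tool_pos'])*1e3)
print(f['range_z'][225:250:4,300])
E
```

```text
[0.54242871 0.13527906 0.054     ] [82.71865653  1.49136046  0.12807088]
[0.31210148 0.30624524 0.3076758  0.3082786  0.30861726 0.
 0.31031325]
```

View pics/w15c.png

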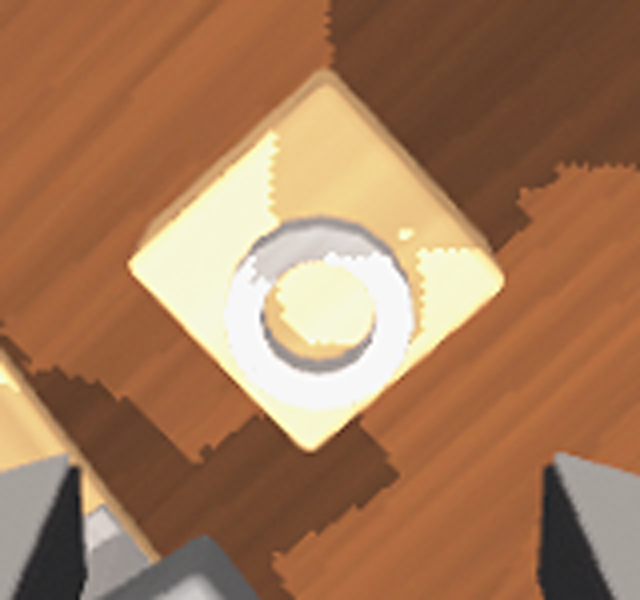

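```bash
python3 -m jog '[40,1,2,0,60, 80,1,2,0,60, 105,1,2,0,60, 105,1,2,0,60, 105,1,2,0,60, 105,1,2,0,60]'; python3 chk.py 99 base; python3 - <<'E'
from h import *
save('wrist','w16');save('side','side2')
a=cv2.imread('pics/side2.png');cv2.imwrite('pics/side2c.png',cv2.resize(a[200:380,240:440],None,fx=3,fy=3,interpolation=cv2.INTER_CUBIC))
E
```

```text
clock: 24.05
tool_pos: [0.5455, 0.1343, 0.0345]
tcp_rot: [[0.004, 0.698, 0.716], [0.0, 0.716, -0.698], [-1.0, 0.003, 0.003]]
force: [0.1, 0.6, -0.6]
width: 0.0604
t 24.05 dF [0. 0. 0.] dp_mm [0. 0. 0.] z 0.0345 w 0.0604
```

View pics/w16.png

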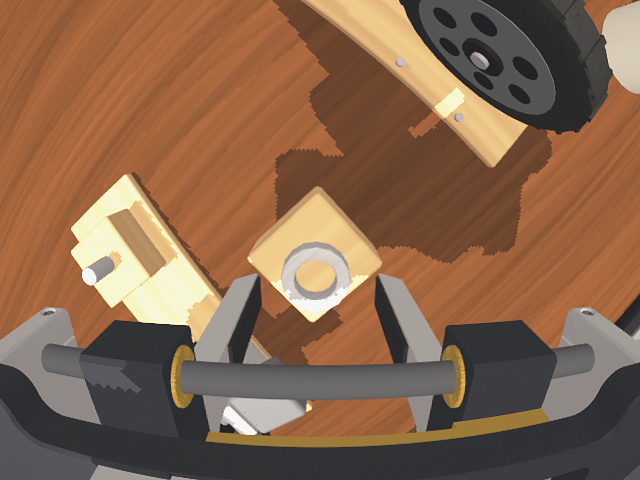

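View pics/side2c.png

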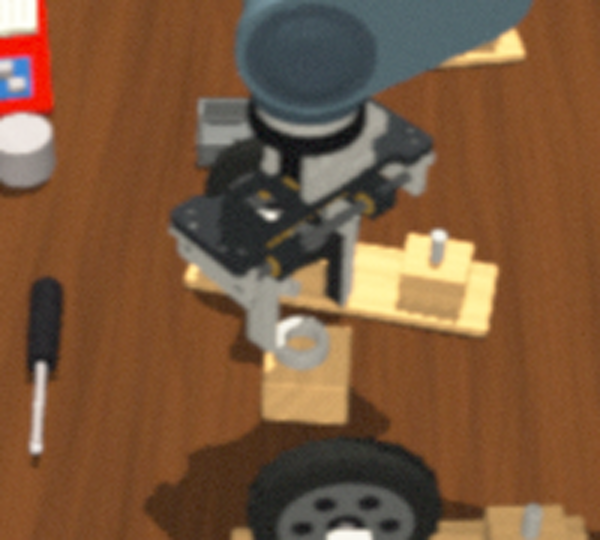

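```bash
python3 - <<'E'
from h import *
s=monitor.get_state(); f=dict(np.load('w16.npz'));R=s['tcp_rot']
a=cv2.imread('pics/w16.png');cv2.imwrite('pics/w16c.png',cv2.resize(a[180:330,230:410],None,fx=4,fy=4,interpolation=cv2.INTER_CUBIC))
for u,v in [(315,275),(315,279)]:
    w=wworld(f,s,u,v,.054);print(w,R.T@(w-s['tool_pos'])*1e3)
E
```

```text
[0.54205298 0.1352074  0.054     ] [-19.55410261  -1.86443211  -2.72705761]
[0.54377676 0.13352326 0.054     ] [-19.54786087  -1.86942716  -0.31714765]
```

View pics/w16c.png

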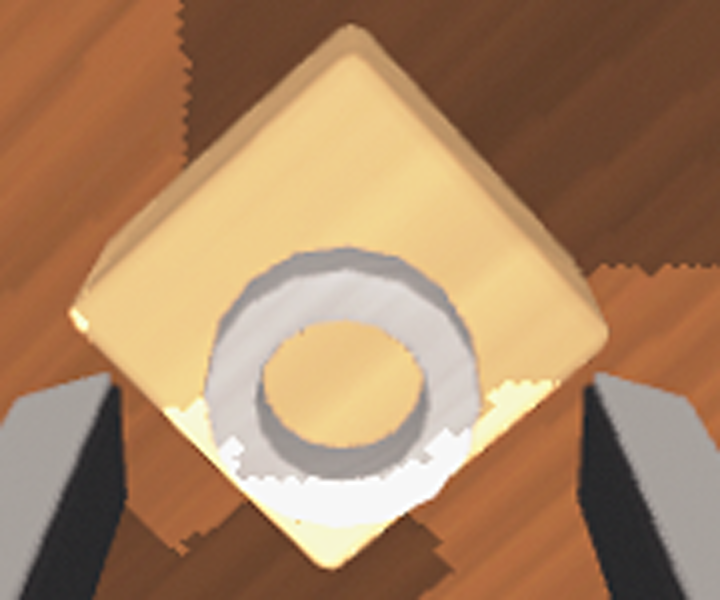

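```bash
python3 -m jog '[10,-1.5,0,0,60, 20,-1.5,0,0,60, 20,-1.5,0,0,60]'>/dev/null; python3 chk.py 9 && python3 -m jog '[3,0,0,0,60, 3,0,0,0,60]'>/dev/null;  python3 chk.py 9 && python3 -m jog '[3,0,0,0,60, 3,0,0,0,60]'>/dev/null;  python3 chk.py 9; python3 - <<'E'
from h import *
save('wrist','w17')
a=cv2.imread('pics/w17.png');cv2.imwrite('pics/w17c.png',cv2.resize(a[180:330,230:410],None,fx=4,fy=4,interpolation=cv2.INTER_CUBIC))
E
```

```text
t 24.45 dF [-0.2  -1.3  -0.61] dp_mm [20.15 -4.05 -2.51] z 0.0104 w 0.0600
t 24.65 dF [-0.67 -1.16  0.83] dp_mm [23.16 -2.96 -1.55] z 0.0089 w 0.0597
t 24.85 dF [-0.75 -0.25 -0.14] dp_mm [26.15 -2.87 -1.42] z 0.0061 w 0.0600
```

View pics/w17c.png

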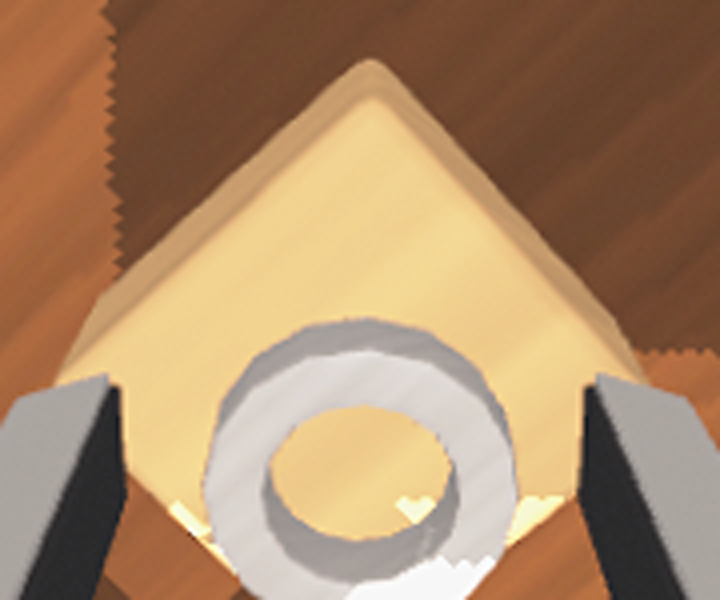

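```bash
python3 - <<'E'
from h import *
s=monitor.get_state(); f=dict(np.load('w17.npz'));R=s['tcp_rot']
for z in (.054,):
    w=wworld(f,s,230+360/4,180+492/4,z);print(w,R.T@(w-s['tool_pos'])*1e3)
T=f['T_tool_cam']
for (u,v) in [(258,285),(260,300),(261,305),(377,285),(375,303)]:
    z=f['range_z'][v,u];x,y=(u-f['cx'])/f['fx'],(v-f['cy'])/f['fy'];r=np.hypot(x,y)
    d=np.array([np.tan(r)*x/r,np.tan(r)*y/r,1])*z
    print(u,v,z,(T[:3,:3]@d+T[:3,3]).round(4)*1e3)
E
```

```text
[0.54430983 0.13317821 0.054     ] [-47.72536936   0.80462244   1.589305  ]
258 285 0.18350478 [-43.8 -30.2  -6.2]
260 300 0.18985905 [-39.9 -30.3   3.8]
261 305 0.24108163 [  6.5 -37.8  28.4]
377 285 0.1862032 [-41.3  29.8  -5.2]
375 303 0.19022124 [-40.   29.5   5.4]
```

```bash
python3 -m jog '[1,0.8,1.5,0,60, 1,0.8,1.5,0,30, 1,0.8,1.5,0,30, 1,0.8,1.5,0,30, 1,0.8,1.5,0,30, 1,0.8,1.5,0,30, 1,0.8,1.5,0,30,1,0.8,1.5,0,30]' 20; python3 chk.py 99 base; python3 -m jog '[-15,0,0,0,30, -30,0,0,0,30, -60,0,0,0,30, -95,0,0,0,30, -125,0,0,0,30, -125,0,0,0,30,-125,0,0,0,30]'; python3 - <<'E'
from h import *
save('wrist','w18')
s=monitor.get_state();R=s['tcp_rot']
a=cv2.imread('pics/w18.png');cv2.imwrite('pics/w18c.png',cv2.resize(a[180:330,230:410],None,fx=4,fy=4,interpolation=cv2.INTER_CUBIC))
E
```

```text
clock: 25.7
tool_pos: [0.5444, 0.1332, 0.0054]
tcp_rot: [[0.0, 0.697, 0.717], [-0.0, 0.717, -0.697], [-1.0, 0.0, 0.0]]
force: [0.8, 1.1, -0.6]
width: 0.0399
t 25.70 dF [0. 0. 0.] dp_mm [0. 0. 0.] z 0.0054 w 0.0399
clock: 26.4
tool_pos: [0.5448, 0.1333, 0.1317]
tcp_rot: [[0.002, 0.697, 0.717], [0.0, 0.717, -0.697], [-1.0, 0.002, 0.002]]
force: [0.6, -0.2, -0.8]
width: 0.0397
```

View pics/w18c.png

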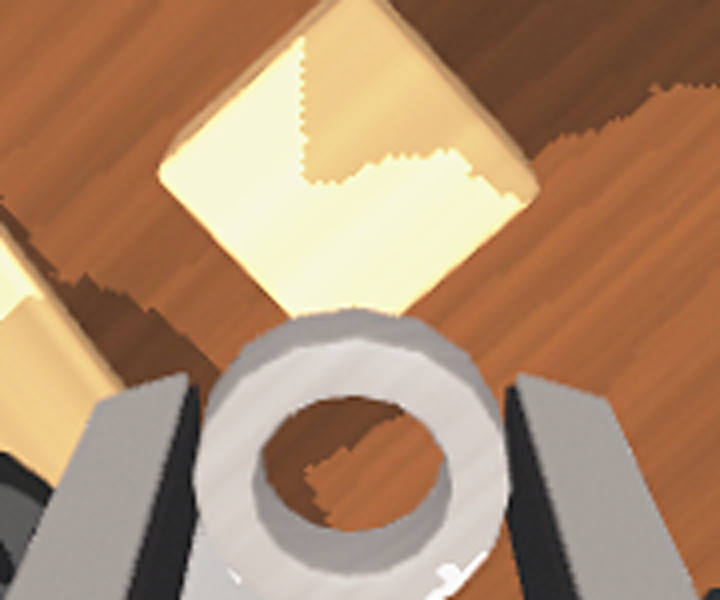

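```bash
python3 -m jog '[0,-36,22,-5.5,30, 0,-72,45,-11,30, 0,-107,67,-16.5,30, 0,-143,90,-22,30, 0,-179,112,-27.5,30, 0,-215,134,-33,30, 0,-251,157,-38.5,30, 0,-286,179,-44,30, 0,-322,202,-49.5,30, 0,-358,224,-55,30]'>/dev/null; python3 -m jog '[0,0,0,0,30,0,0,0,0,30,0,0,0,0,30,0,0,0,0,30]'; python3 - <<'E'
from h import *
s=monitor.get_state();R=s['tcp_rot']
f=save('wrist','w19')
T=f['T_tool_cam']
# ring centre in tool from w18 at tool x=-48.6
def rt(u,v,X):
    x,y=(u-f['cx'])/f['fx'],(v-f['cy'])/f['fy'];r=np.hypot(x,y)
    d=T[:3,:3]@np.array([np.sin(r)*x/r,np.sin(r)*y/r,np.cos(r)]);return T[:3,3]+d*(X-T[0,3])/d[0]
print('ring tool',rt(230+351/4,180+480/4,-.0486)*1e3)
E
```

```text
clock: 27.85
tool_pos: [0.4553, -0.2781, 0.1298]
tcp_rot: [[-0.001, -0.189, 0.982], [0.001, 0.982, 0.189], [-1.0, 0.001, -0.001]]
force: [-0.3, -0.4, 0.4]
width: 0.0396
ring tool [-4.86000000e+01  2.10527840e-02 -7.20413069e-01]
```

View pics/w19.png

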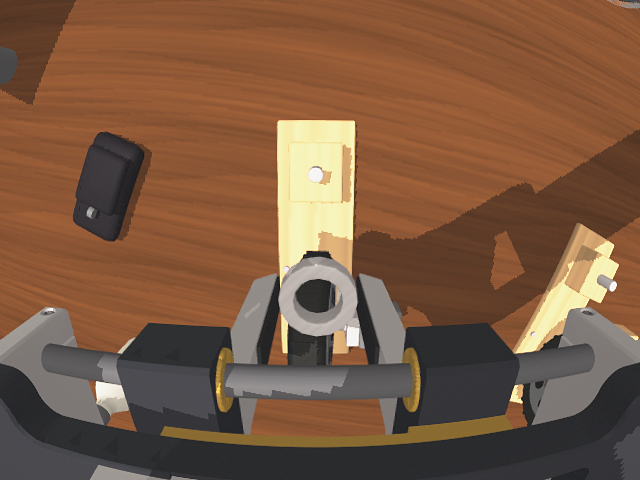

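```bash
python3 - <<'E'
from h import *
s=monitor.get_state();R=s['tcp_rot']
f=dict(np.load('w19.npz'))
a=cv2.imread('pics/w19.png');cv2.imwrite('pics/w19c.png',cv2.resize(a[110:250,260:380],None,fx=4,fy=4,interpolation=cv2.INTER_CUBIC))
w=wworld(f,s,315.8,173.5,.066);print(w,R.T@(w-s['tool_pos'])*1e3)
E
```

```text
[ 0.4040581  -0.28957452  0.066     ] [ 63.98926497  -1.45971497 -52.59180219]
```

View pics/w19c.png

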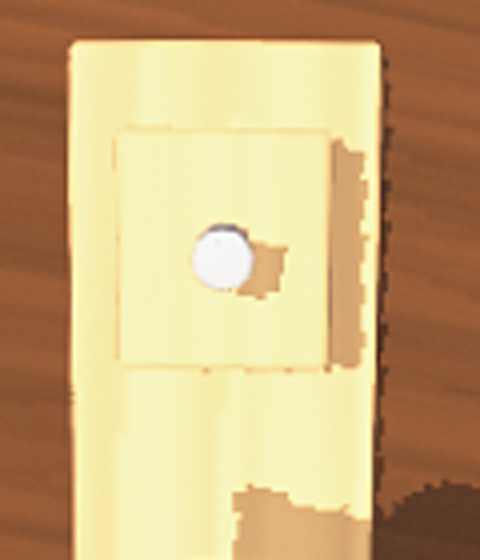

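```bash
python3 -m jog '[0,-1.5,-30,0,30, 20,-1.5,-51,0,30, 55,-1.5,-51,0,30, 83,-1.5,-51,0,30, 83,-1.5,-51,0,30,83,-1.5,-51,0,30,83,-1.5,-51,0,30]'; python3 chk.py 99 base; python3 - <<'E'
from h import *
f=save('wrist','w20');s=monitor.get_state()
a=cv2.imread('pics/w20.png');cv2.imwrite('pics/w20c.png',cv2.resize(a[200:340,230:410],None,fx=4,fy=4,interpolation=cv2.INTER_CUBIC))
E
```

```text
clock: 28.6
tool_pos: [0.4068, -0.2914, 0.0493]
tcp_rot: [[0.002, -0.188, 0.982], [-0.002, 0.982, 0.188], [-1.0, -0.003, 0.002]]
force: [0.3, 1.1, -0.4]
width: 0.0395
t 28.60 dF [0. 0. 0.] dp_mm [0. 0. 0.] z 0.0493 w 0.0395
```

View pics/w20c.png

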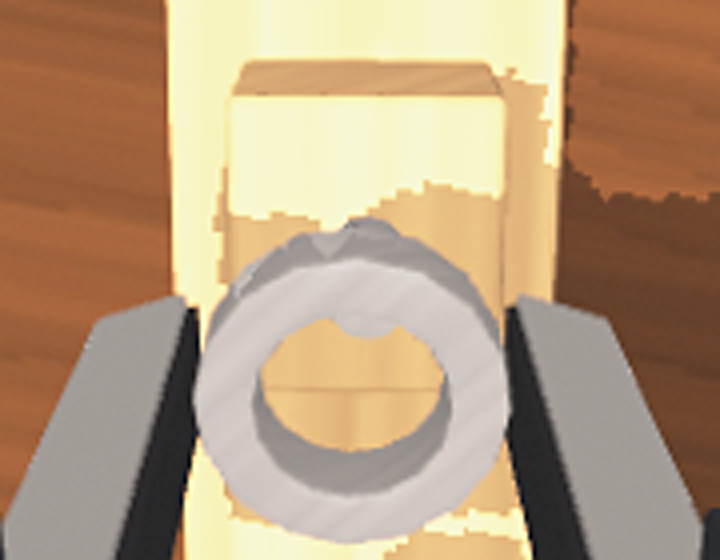

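```bash
python3 - <<'E'
from h import *
f=dict(np.load('w20.npz'));s=monitor.get_state();R=s['tcp_rot'];s['tool_pos']=np.array(s['tool_pos'])
print(s['tool_pos'])
# bottom tip of the peg top face ("+x" rim, tool z+6) seen at crop (365,337)
w=wworld(f,s,230+365/4,200+337/4,.066);t=R.T@(w-s['tool_pos'])*1e3;print('rim+6:',t,'-> centre z',t[2]-6)
# block corners top face z .042 : far edge y=95 x 232..505 ; 
for c in [(232,95),(505,95)]:
    w=wworld(f,s,230+c[0]/4,200+c[1]/4,.042);t=R.T@(w-s['tool_pos'])*1e3;print('block',t)
for y in (0,):
    w=wworld(f,s,230+352/4,200+402/4,s['tool_pos'][2]+.0486);print('ring',R.T@(w-s['tool_pos'])*1e3)
E
```

```text
[ 0.40677954 -0.29157825  0.0493363 ]
rim+6: [-16.66343095   2.03075908   3.72350667] -> centre z -2.2764933347454903
block [  7.345366   -18.26654448 -26.47282877]
block [  7.21728673  23.68491078 -26.5287974 ]
ring [-48.60153794   0.14425393  -0.45123984]
```

```bash
python3 -m jog '[0,2,-1.5,0,30, 0,2,-1.5,0,30, 12,2,-1.5,0,30, 24,2,-1.5,0,30, 24,2,-1.5,0,30]'; python3 chk.py 99; python3 - <<'E'
from h import *
f=save('wrist','w21')
a=cv2.imread('pics/w21.png');cv2.imwrite('pics/w21c.png',cv2.resize(a[200:340,230:410],None,fx=4,fy=4,interpolation=cv2.INTER_CUBIC))
E
```

```text
clock: 29.15
tool_pos: [0.4021, -0.2873, 0.0208]
tcp_rot: [[-0.003, -0.187, 0.982], [0.004, 0.982, 0.187], [-1.0, 0.004, -0.003]]
force: [-0.1, -0.0, -0.9]
width: 0.0393
t 29.15 dF [ 0.49 -0.99 -0.64] dp_mm [24.55  5.51 -3.61] z 0.0208 w 0.0393
```

View pics/w21c.png

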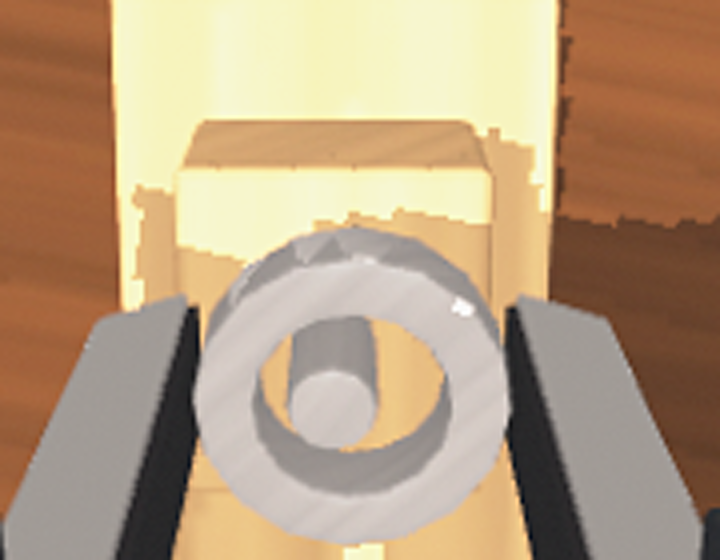

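```bash
python3 -m jog '[0,-2,0,0,30, 0,-2,0,0,30, 0,-2,0,0,30, 0,-2,0,0,30]'>/dev/null; python3 chk.py 99 base; python3 -m jog '[4,0,0,0,30, 8,0,0,0,30,8,0,0,0,30]'>/dev/null; python3 chk.py 99;  python3 -m jog '[1,0,0,0,30,1,0,0,0,30]'>/dev/null; python3 chk.py 99;  python3 -m jog '[1,0,0,0,30,1,0,0,0,30]'>/dev/null; python3 chk.py 99; python3 - <<'E'
from h import *
f=save('wrist','w22')
a=cv2.imread('pics/w22.png');cv2.imwrite('pics/w22c.png',cv2.resize(a[200:340,230:410],None,fx=4,fy=4,interpolation=cv2.INTER_CUBIC))
E
```

```text
t 29.60 dF [0. 0. 0.] dp_mm [0. 0. 0.] z 0.0237 w 0.0396
t 29.90 dF [ 0.19  0.46 -0.53] dp_mm [ 8.09  0.93 -0.54] z 0.0145 w 0.0395
t 30.10 dF [-0.24 -0.25  0.71] dp_mm [ 9.03  0.3  -0.21] z 0.0142 w 0.0396
t 30.30 dF [-0.31 -0.61 -0.15] dp_mm [10.02  0.29 -0.17] z 0.0133 w 0.0395
```

View pics/w22c.png

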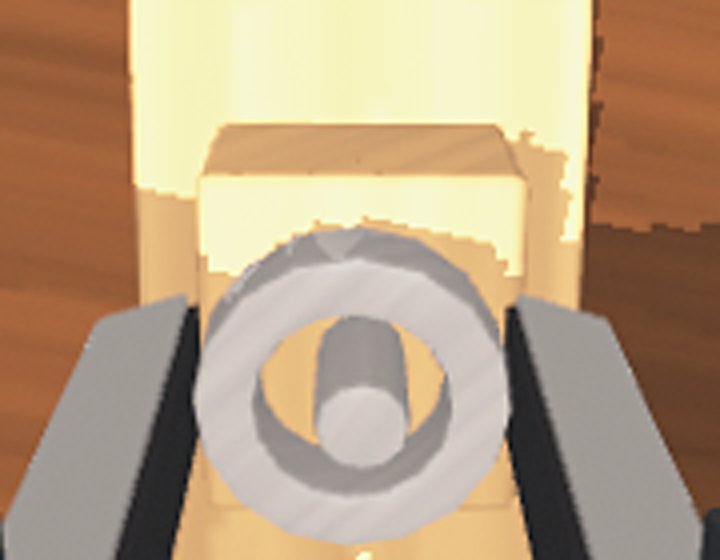

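```bash
python3 -m jog '[1.5,1,0,0,30,3,1,0,0,30,3,1,0,0,30]'>/dev/null; python3 chk.py 99;  python3 -m jog '[1,0,0,0,30,1,0,0,0,30]'>/dev/null; python3 chk.py 99;  python3 -m jog '[0.7,0,0,0,30,0.7,0,0,0,30]'>/dev/null; python3 chk.py 99;python3 -m jog '[0.7,0,0,0,30,0.7,0,0,0,30]'>/dev/null; python3 chk.py 99
```

```text
t 30.65 dF [-0.9   1.28  0.74] dp_mm [13.05  1.5  -0.31] z 0.0100 w 0.0394
t 30.85 dF [-0.34  0.18  1.15] dp_mm [14.02  1.33 -0.19] z 0.0092 w 0.0397
t 31.05 dF [-0.74  0.25  0.82] dp_mm [14.73  1.28 -0.16] z 0.0086 w 0.0394
t 31.25 dF [0.33 0.19 0.52] dp_mm [15.41  1.31 -0.18] z 0.0079 w 0.0395
```

```bash
python3 -m jog '[0.5,0,0,0,30,0.5,0,0,0,30]'>/dev/null; python3 chk.py 99;python3 -m jog '[0.5,0,0,0,30,0.5,0,0,0,30]'>/dev/null; python3 chk.py 99; python3 -m jog '[0,0,0,0,43,0,0,0,0,46,0,0,0,0,50,0,0,0,0,56,0,0,0,0,60]'; python3 chk.py 99;python3 - <<'E'
from h import *
f=save('wrist','w23')
a=cv2.imread('pics/w23.png');cv2.imwrite('pics/w23c.png',cv2.resize(a[200:340,230:410],None,fx=4,fy=4,interpolation=cv2.INTER_CUBIC))
E
```

```text
t 31.45 dF [-0.85 -0.51  0.98] dp_mm [15.92  1.25 -0.17] z 0.0074 w 0.0394
t 31.65 dF [-4.94  1.69  0.46] dp_mm [15.86  1.18 -0.14] z 0.0074 w 0.0396
clock: 32.15
tool_pos: [0.4038, -0.2899, 0.0068]
tcp_rot: [[-0.0, -0.187, 0.982], [0.0, 0.982, 0.187], [-1.0, 0.0, -0.0]]
force: [0.3, -0.3, 0.2]
width: 0.0589
t 32.15 dF [-0.88 -0.29  0.67] dp_mm [16.48  1.32 -0.16] z 0.0068 w 0.0589
```

View pics/w23c.png

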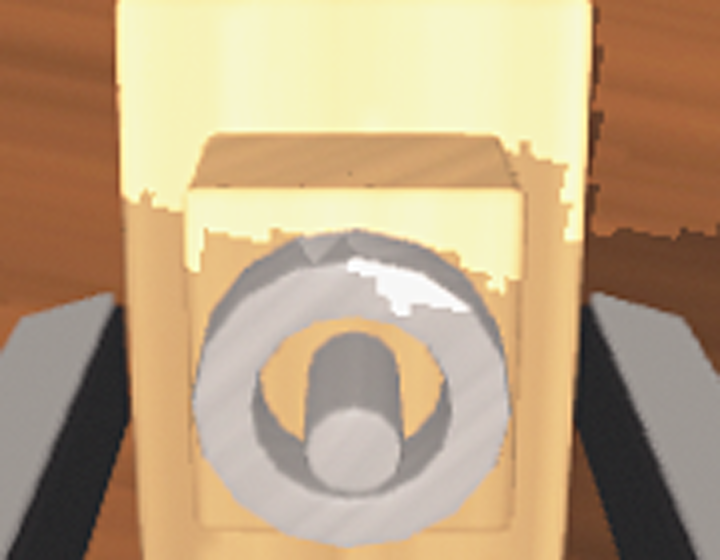

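Contact was felt at 5 N and the ring has been released; it sits around the peg. Retreating straight up and checking.

```bash
python3 -m jog '[-20,0,0,0,70,-50,0,0,0,70,-90,0,0,0,70,-130,0,0,0,70,-150,0,0,0,70,-150,0,-30,0,70,-150,0,-30,0,70,-150,0,-30,0,70,-150,0,-30,0,70]'; python3 - <<'E'
from h import *
s=monitor.get_state();f=save('wrist','w24');save('side','side3')
from wheel import *
c,sn=np.cos(np.radians(10.7)),np.sin(np.radians(10.7))
overlay('w24.npz','pics/w24.png',s,(.5248+sn*.003,-.2642-c*.003),10.7,[0,-.0065],'pics/w24o.png',box=(240,120,400,400),k=2)
a=cv2.imread('pics/w24.png');cv2.imwrite('pics/w24c.png',cv2.resize(a[120:400,220:420],None,fx=2.1,fy=2.1,interpolation=cv2.INTER_CUBIC))
a=cv2.imread('pics/side3.png');cv2.imwrite('pics/side3c.png',cv2.resize(a[150:250,310:430],None,fx=5,fy=5,interpolation=cv2.INTER_CUBIC))
E
```

```text
clock: 33.1
tool_pos: [0.3746, -0.2952, 0.1564]
tcp_rot: [[-0.0, -0.187, 0.982], [0.001, 0.982, 0.187], [-1.0, 0.001, -0.0]]
force: [-0.0, 0.1, -0.2]
width: 0.0703
```

View pics/w24o.png

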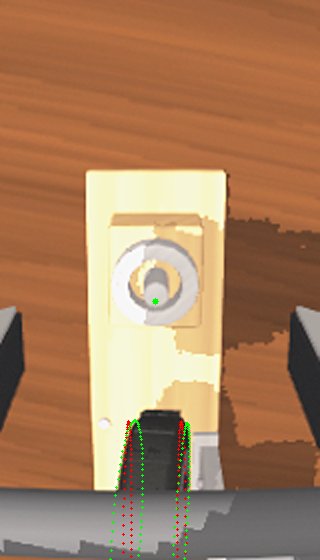

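View pics/side3c.png

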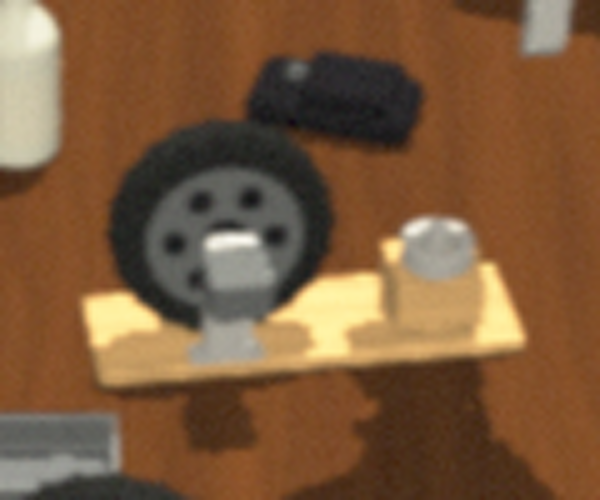

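View pics/w24c.png

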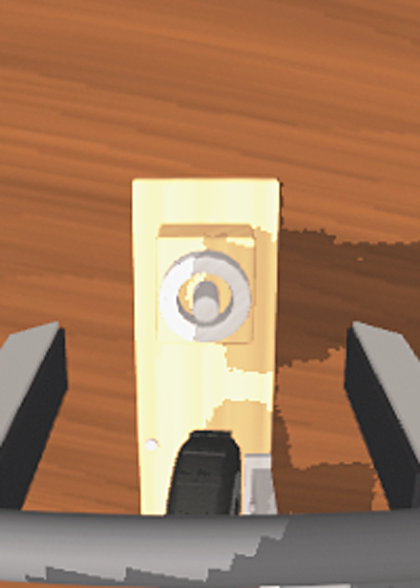

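```bash
python3 -c "
from station import hand_in
print(hand_in())"
```

```text
the job is handed in; nothing more can be done
None
```

The worn bearing is on wheel_c (the right-hand module). It is left leaning away from its gearbox with the marker ring lying flat around module_c's peg, and the job is handed in. I got no verdict, and about 33 s of the 72 s were used.

**Finding it**
- **wheel_a:** stood hard both ways, with roughly 1 mm of play in total.
- **wheel_b:** I pushed only towards its gearbox. It gave about 0.5 mm, then stood hard.
- **wheel_c:** gave about 5 mm at the height I pushed, which is about 6.5 mm at the tyre top. I rocked it fully towards the gearbox, then fully the other way. The camera overlay matched the lean both times.

**Forces:** the highest sideways reading was about 7 N, on wheel_b. The readings have about 1 N of noise.

**Last checks:** the ring touched down at about 5 N on the block. In the wrist and side pictures after release it lay flat around the peg. The overlay still showed wheel_c leaning away from its gearbox. The gripper was well clear and read no force.

**What disagreed**
- The visible fingertips ended about 38 mm short of the reported TCP, in both the wrist and side cameras. My first presses on wheel_b therefore passed above the tyre without touching it, so I corrected for the offset from then on.
- The camera position estimates differed by 2–6 mm, so I aligned each step in the wrist camera.
- I did not re-measure the bystanders at the end. None was touched knowingly.

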